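# Take a culture flask off the microscope stage

### The job

Take the blue-capped culture flask off the microscope and lay it flat in the teal tray on the bench, keeping it close to level all the way and setting it down rather than dropping it. Raise its cap end just over the holder's front sill, draw it towards you until it is out from under the two spring clips, still low over the stage, and only then lift it. Do not force the clips up or knock the condenser above, and leave the other things on the bench where they are.

Things in the scene. Friction and masses are not known exactly. Their poses are not given: they have to be found in the camera images.
- flask: clear empty plastic culture flask lying flat, cap towards the robot, white patch on top. Body 70 x 56 wide x 28 mm high, then 18 mm of shoulders sloping from 56 to 26 mm wide, neck and cap; 115 mm over all, about 50 g. Origin: centre of the underside of the 70 mm body. +x to its flat end (at +35 mm, under the clips), -x to the cap (shoulders end at -53, cap end at -80 mm), z up
- cap (a point): centre of the flask's ribbed round blue screw cap, 25 mm in diameter, 24 mm long, 68 mm from the flask's origin along -x and 18 mm above its underside; axes as the flask's
- flask_end (a point): centre of the flask's flat end face, 35 mm from the flask's origin along +x, 14 mm above its underside; axes as the flask's
- holder: aluminium flask holder on the black stage, plate 128 x 92 mm, floor 3 mm above the stage. Origin: on the stage top (195 mm above the bench), on the optical axis; +x away from the robot, -x is the way out, z up. The flask's origin lies over it within 4 mm. Back stop at x = +40 mm. Side guides 6 mm high at y = +-31 mm, only from x = +2 to +40 mm: the flask's near half is free for fingers
- sill (a point): middle of the top of the holder's front sill, a bar across the way out: 62 mm wide in y, 4 mm thick (x = -61 to -57 mm of the holder), top 4 mm above the floor. It stops a flask pulled level along the floor; the shoulder end must be raised 5 to 8 mm, pivoting the flask on its far lower edge. Beyond it is bare flat stage to x = -140 mm; axes as the holder's
- clip_left: left spring-steel clip, at y = +15 mm of the holder: arm 8 mm wide, hinged on a post at x = +52 mm, reaching to the robot's side over the flask's top. Touches it at x = about +6 mm, upturned toe ends at -3 mm. Presses with about 2 N, gives 3.5 mm upward there, then is solid; springs down 4 mm once the flask is gone. Origin: its hinge, 33 mm above the stage; axes as the holder's
- clip_right: right clip, the same, at y = -15 mm of the holder
- condenser: black condenser fixed over the flask. Origin: centre of its lower face, on the optical axis, 80 mm above the stage; axes as the holder's. Lens barrel 48 mm across, 62 mm high, then the phase slider, then a lamp tube up to 66 mm across, to 208 mm above the origin. An upright gripper strikes it: come in from the robot's side leaning 30 to 50 degrees. Its column stands on the stage's -y side
- slider_tip (a point): lower edge of the robot-side end of the phase slider, a black bar on the condenser 120 mm along x (60 mm each way from the axis), 52 mm wide, 16 mm thick, its underside 142 mm above the stage; axes as the holder's
- eyepieces (a point): the two eyepieces at the microscope's +y end, 0.33 m from the optical axis, about 100 mm wide along x, the highest point there about 0.40 m above the bench; an inclined tube leads up to them from the stage's +y side; axes as the holder's
- tray: shallow dark teal plastic tray fixed on the bench, left or right in front of the microscope: 170 mm along its x, 210 mm along its y, walls 4 mm thick and 17 mm high, floor 4 mm thick. Origin: centre of the underside, on the bench, z up. The flask may lie in it any way round
- tip_box: bystander: closed pipette-tip box, 85 x 122 x 64 mm high, dark with a pale lid; origin: centre of the underside
- spare_flask: bystander: flask of the same shape with an orange cap, on the bench; origin and axes as for the blue one
- bottle: bystander: amber bottle, white cap, 60 mm in diameter, 135 mm high; origin: centre of the underside

How it is judged:
By the outcome, as a careful person would: the job done as asked, in the order asked, and still so for the second after the job is handed in, with the robot touching nothing.
It also fails if it takes over 48 s, if anything falls off the work surface, if the arm or the gripper's body presses on something with over 40 N, if the wrist force passes 120 N, or if a joint passes its speed limit or range.

### The arm

A 6-joint arm with a two-finger parallel gripper is mounted at the origin on the work surface. World frame = base frame: x ahead of the robot, y to its left, z up, the work surface at z = 0. Lengths are in m, angles in rad, forces in N, time in s.
With the tool pointing down it reaches from about 0.35 to 0.875 m from the base axis. Payload 15.5 kg.
Tool frame: the origin (TCP) lies at the very end of the fingers, on their centre line; the grasp point (between the pads) lies 19 mm behind it (r.hold_point_z is the distance from the TCP to the grasp point, in m); y points along the fingers, z is the direction in which the jaws open and shut, and the axes are right-handed (so a half turn about y gives the same grasp; the last joint's range is limited). The gripper opens to 85 mm and grips with 20 to 120 N. Pads are 22 mm wide; open, the fingers measure 114 mm over their backs; the gripper's body (76 mm by 85 mm) begins 54 mm behind the grasp point. The pads swing forward as they close: fully open they stand 13 mm farther back than shut.
Start: joints at [1.145, 0.494, 1.345, -0, 1.302, -0.096], TCP at [0.202, 0.591, 0.231] pointing down, gripper open.
Joint ranges: [-2.91, 2.91], [-0.82, 2.16], [0.22, 2.67], [-1.22, 4.37], [0.12, 2.79], [-3.08, 3.08]. Speed limits (rad/s): [1.89, 1.89, 2.57, 3.01, 3.01, 3.01].

### API

Orientations are given as a rotation vector (axis times angle).
In Python, from bench import r, vision gives the robot as it stands. The module is installed in compiled form; this text tells all that it offers.
- The arm moves only by the tool servo_tool, never from a script. Its argument "motion" is one flat list of numbers, 4 for each row, row after row: the shift along the tool's x, y, z in mm, then the turn about the tool's y in rad. A call has 1 to 20 rows; each row shifts and turns the commanded pose from where the row before left it, along the tool's axes as they then stand; what a row does not reach is not made up. A row lasts 1/8 s, in which the tool goes at most 62.5 mm and 10.7 degrees, less where a joint would pass 70% of its speed; a pose out of reach is approached as far as the arm can. A call is refused whole if a number of a shift passes 62.5 or a number of a turn 0.188, either way. A call with a gripper value outside its range is refused whole. "grip" is the opening, from 0 (shut) to 1 (fully open), set as the call begins (left out, the last holds). The fingers move at their own pace and stop on an object; "squeeze" is the grip in N (left out, the last holds). Time passes only in rows, so rows that do not move let the fingers close. It gives the time, the measured TCP pose, the force and the opening at its end, in the units of the state.
- r.get_obs(): the state, without advancing time (a new reading comes with each control period).
- vision.read_camera(name): name is "scene" or "top"; returns the picture (480x640x3 uint8, blue, green, red); there is no depth.
- vision.camera_model(name): a dict with "camera_matrix" (3x3 intrinsics, pixels), "extrinsics" (4x4, takes a point from camera to world coordinates). Camera axes: x right, y down, z forward; pixel columns grow to the right and rows downward; lengths in m; the calibration is good to about 2 mm. A picture is of the moment at which its call begins. camera_model takes no time and is no camera call.
- r.close_job(): hands the job in, once; it reports no verdict.
The state is a dict: "t": time; "qpos": joint angles; "qvel": joint speeds; "joint_efforts": joint torques, N m; "tcp_pos": TCP position; "tcp_rot": TCP orientation; "force": force on the tool from outside, world axes, zero at the start; "moment": the same for the moment, N m; "opening": finger opening in m.
Only numpy, scipy, OpenCV 4.12 (cv2) and the standard library are available. Lean on these libraries where they do the work, as an engineer would, in place of code of your own. Each camera call takes 0.05 s, during which the arm holds its last target.

## Working session

There is one attempt and no reset: what is moved stays moved. The work goes in short steps, Python scripts to look and compute and a tool call to move; the robot and the scene stay as the last step left them, time stands still between calls to the robot, and variables do not carry over. Pictures are saved under pics/ and viewed, and the job is handed in when it is done.

Besides the shell and the picture viewer there is one more tool, called after "Emit:" as a command line: name --argument value ..., lists and objects as JSON in quotes. servo_tool: Moves the arm, as the interface text tells. Its arguments: {"type":"object","properties":{"motion":{"type":"array","items":{"type":"number"}},"grip":{"type":"number"},"squeeze":{"type":"number"}},"required":["motion"]}

```bash
mkdir -p pics; python3 - <<'E'
from bench import r, vision
import cv2,numpy as np
print(r.get_obs(), r.hold_point_z)
for n in("scene","top"):
    cv2.imwrite(f"pics/{n}0.png",vision.read_camera(n)); print(n,vision.camera_model(n))
E
```

```text
{'t': 0.0, 'qpos': array([ 1.14550296e+00,  4.94207761e-01,  1.34613339e+00, -3.11771811e-06,
        1.30246286e+00, -9.54912068e-02]), 'qvel': array([ 0.00045811, -0.00046013,  0.00193077,  0.00085516, -0.00039114,
       -0.00103063]), 'joint_efforts': array([-2.15949149e-03, -8.82182479e+01, -3.83857441e+01, -4.94840551e-04,
        1.02936415e-02,  3.07078437e-05]), 'tcp_pos': array([0.2022578 , 0.59099923, 0.23068419]), 'tcp_rot': array([-1.55643062,  0.25909831, -0.2586111 ]), 'force': array([ 0.85010317, -0.18826429,  0.40993577]), 'moment': array([-0.04146756,  0.00210399, -0.03079985]), 'opening': 0.08552239982858327} 0.0187
scene {'camera_matrix': array([[510.26201808,   0.        , 322.46801882],
       [  0.        , 510.26201808, 243.91563928],
       [  0.        ,   0.        ,   1.        ]]), 'extrinsics': array([[ 0.53013925, -0.66343509,  0.52802108, -0.1024235 ],
       [-0.84775114, -0.42679812,  0.31489899, -0.40381403],
       [ 0.01644337, -0.61457078, -0.78869029,  1.2497643 ],
       [ 0.        ,  0.        ,  0.        ,  1.        ]])}
top {'camera_matrix': array([[561.30413004,   0.        , 314.89647102],
       [  0.        , 561.30413004, 246.24555458],
       [  0.        ,   0.        ,   1.        ]]), 'extrinsics': array([[-0.09696905, -0.97135411,  0.21695206,  0.3408465 ],
       [-0.99528175,  0.09390221, -0.02442584,  0.01157648],
       [ 0.00335387, -0.21829697, -0.97587662,  1.3040803 ],
       [ 0.        ,  0.        ,  0.        ,  1.        ]])}
```

View pics/scene0.png

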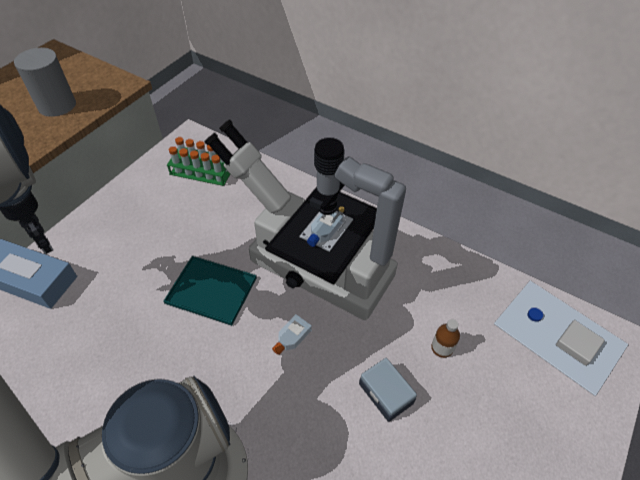

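View pics/top0.png

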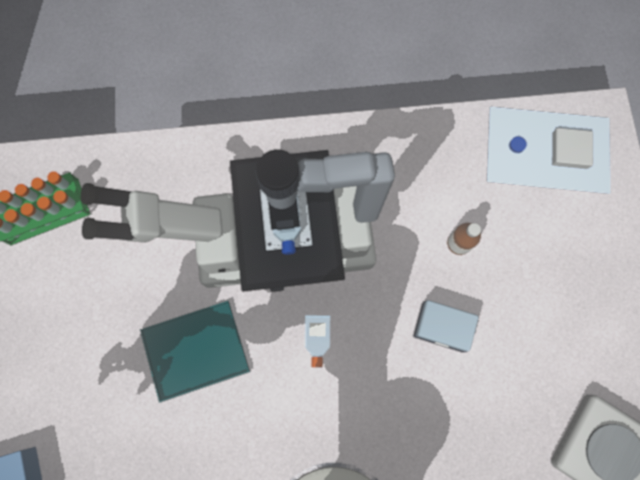

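```bash
python3 - <<'E'
import cv2
a=cv2.imread("pics/top0.png");b=cv2.imread("pics/scene0.png")
cv2.imwrite("pics/topc.png",cv2.resize(a[140:300,220:380],(800,800)[:2],interpolation=cv2.INTER_CUBIC)[:, :][0:800:1][:600] if 0 else cv2.resize(a[145:295,200:400],(800,600),interpolation=cv2.INTER_CUBIC))
cv2.imwrite("pics/scenec.png",cv2.resize(b[180:288,250:394],(800,600),interpolation=cv2.INTER_CUBIC))
cv2.imwrite("pics/trayc.png",cv2.resize(a[290:410,130:290],(800,600),interpolation=cv2.INTER_CUBIC))
E
```

```text
(no output)
```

View pics/topc.png

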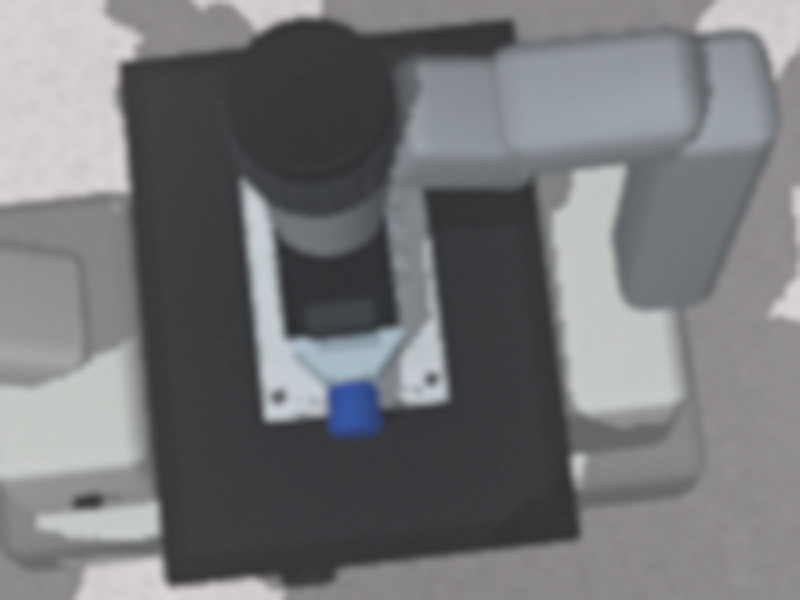

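View pics/scenec.png

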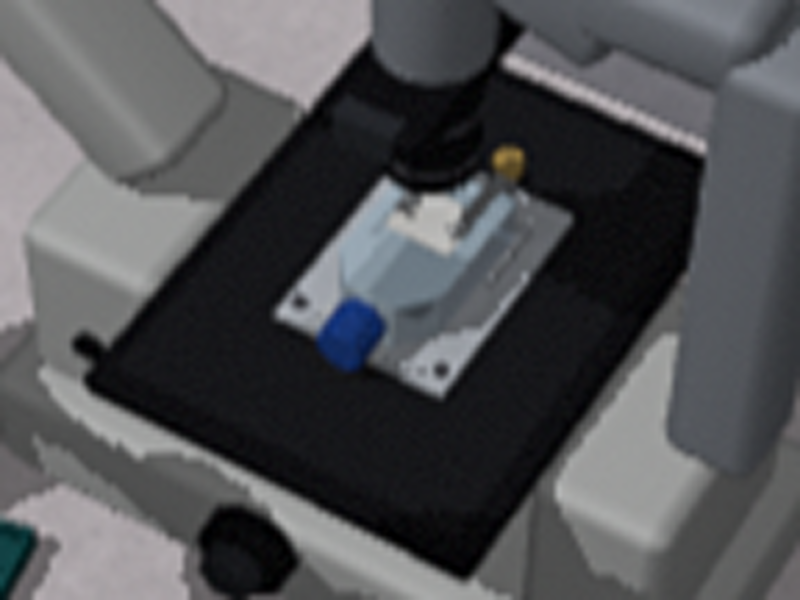

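View pics/trayc.png

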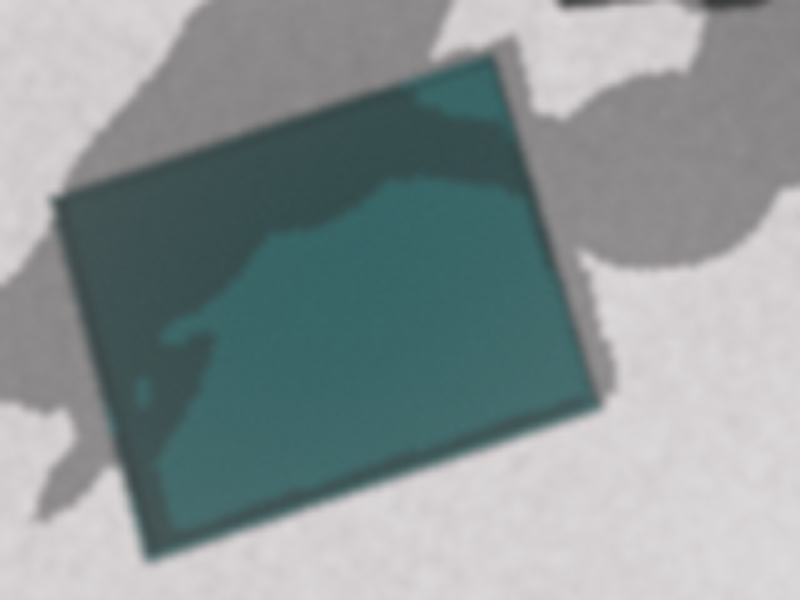

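```bash
cat > h.py <<'E'
import numpy as np,cv2
from bench import r,vision
from scipy.spatial.transform import Rotation as R
def ray(n,uv):
    m=vision.camera_model(n);K=m["camera_matrix"];E=m["extrinsics"]
    d=E[:3,:3]@np.linalg.solve(K,[uv[0],uv[1],1]);return E[:3,3],d
def atz(n,uv,z):
    o,d=ray(n,uv);return o+d*(z-o[2])/d[2]
def proj(n,P):
    m=vision.camera_model(n);K=m["camera_matrix"];E=m["extrinsics"]
    p=np.atleast_2d(P);c=(p-E[:3,3])@E[:3,:3];q=c@K.T;return q[:,:2]/q[:,2:]
def tri(a,b):
    A=[];B=[]
    for o,d in(ray("scene",a),ray("top",b)):
        d=d/np.linalg.norm(d);M=np.eye(3)-np.outer(d,d);A.append(M);B.append(M@o)
    x=np.linalg.solve(sum(A),sum(B));return x
E
python3 - <<'E'
from h import *
np.set_printoptions(precision=4,suppress=True)
T=lambda p:(200+p[0]/4-.4,145+p[1]/4-.4)
S=lambda p:(250+p[0]/5.556-.4,180+p[1]/5.556-.4)
Y=lambda p:(130+p[0]/5-.4,290+p[1]/5-.4)
print("stage top",[atz("top",T(p),.195)[:2] for p in[(122,62),(510,22),(578,537),(168,585)]])
print("stage scene",[atz("scene",S(p),.195)[:2] for p in[(90,380),(465,578)]])
print("plate top",[atz("top",T(p),.198)[:2] for p in[(265,422),(450,400),(240,180)]])
print("plate scene",[atz("scene",S(p),.198)[:2] for p in[(275,317),(445,398),(573,215)]])
c=[]
for n in("scene","top"):
    im=cv2.imread(f"pics/{n}0.png").astype(int);m=((im[...,0]>im[...,2]+60)&(im[...,0]>im[...,1]+40)).astype(np.uint8)
    k,l,s,ce=cv2.connectedComponentsWithStats(m)
    for i in range(1,k):
        if s[i,4]>15:print(n,s[i],ce[i])
    i=[i for i in range(1,k) if s[i,4]>15 and 200<ce[i][0]<400][0];c.append(ce[i])
print("cap",tri(*c),[atz(n,q,.216) for n,q in zip(("scene","top"),c)])
print("tray",[atz("top",Y(p),.017)[:2] for p in[(55,200),(495,58),(600,403),(150,558)]])
E
```

```text
stage top [array([0.7886, 0.1428]), array([ 0.7914, -0.0619]), array([ 0.5153, -0.0678]), array([0.511 , 0.1377])]
stage scene [array([0.5126, 0.1341]), array([ 0.5127, -0.0712])]
plate top [array([0.5883, 0.0831]), array([ 0.5907, -0.0108]), array([0.717 , 0.0859])]
plate scene [array([0.5889, 0.0809]), array([ 0.5915, -0.0123]), array([ 0.7213, -0.0063])]
scene [307 234  12  12  90] [312.4889 239.2889]
scene [528 308  15  13 151] [535.0265 313.947 ]
top [511 137  15  15 181] [517.8343 143.8619]
top [282 241  13  13 141] [287.6454 246.8298]
cap [0.5865 0.0379 0.2185] [array([0.5886, 0.0387, 0.216 ]), array([0.5868, 0.0383, 0.216 ])]
tray [array([0.472 , 0.3923]), array([0.5173, 0.1893]), array([0.3581, 0.1524]), array([0.3106, 0.3552])]
```

```bash
python3 - <<'E'
from h import *
o=r.get_obs();print(R.from_rotvec(o["tcp_rot"]).as_matrix().round(4))
E
```

```text
[[ 9.461e-01 -5.000e-04  3.239e-01]
 [-3.239e-01 -9.000e-04  9.461e-01]
 [-1.000e-04 -1.000e+00 -1.000e-03]]
```

Emit:
servo_tool --motion '[0,-20,0,0.1]'

```text
t: 0.22
tcp_pos: [0.202, 0.5904, 0.2498]
tcp_rot: [-1.548, 0.339, -0.338]
force: [-0.4, 0.9, 0.6]
opening: 0.0855
```

```bash
python3 - <<'E'
from h import *
o=r.get_obs();print(o["t"],o["tcp_pos"],R.from_rotvec(o["tcp_rot"]).as_matrix().round(4))
E
```

```text
0.225 [0.20199361 0.59041082 0.2498184 ] [[ 0.9084 -0.0015  0.4182]
 [-0.4182 -0.0033  0.9084]
 [ 0.     -1.     -0.0036]]
```

Emit:
servo_tool --motion '[0,-60,0,-0.15,0,-60,0,-0.15,0,-60,0,-0.14,17,-13,-48,0,17,-13,-48,0,17,-13,-48,0,17,-13,-48,0,17,-13,-48,0,17,-13,-48,0,17,-13,-48,0,17,-13,-48,0,17,-13,-48,0,17,-13,-48,0,17,-13,-48,0,17,-13,-48,0]' --grip 0.6

```text
t: 2.1
tcp_pos: [0.4124, 0.0157, 0.5876]
tcp_rot: [-1.571, -0.008, 0.008]
force: [0.5, 0.1, 0.7]
opening: 0.051
```

```bash
cat > st.py <<'E'
from h import *
o=r.get_obs();print(round(o["t"],2),o["tcp_pos"].round(4),o["qpos"].round(3),o["force"].round(1),o["opening"].round(4));M=R.from_rotvec(o["tcp_rot"]).as_matrix();print(M.round(3))
y=M[:,1];print("lean",np.degrees(np.arccos(-y[2])).round(2),"az",np.degrees(np.arctan2(y[1],y[0])).round(2),"jaw",M[:,2].round(4))
E
python3 st.py
```

```text
Traceback (most recent call last):
  File "st.py", line 2, in <module>
    o=r.get_obs();print(round(o["t"],2),o["tcp_pos"].round(4),o["qpos"].round(3),o["force"].round(1),o["opening"].round(4));M=R.from_rotvec(o["tcp_rot"]).as_matrix();print(M.round(3))
                                                                                                     ^^^^^^^^^^^^^^^^^^
AttributeError: 'float' object has no attribute 'round'
```

Emit:
servo_tool --motion '[0,-60,0,0,0,-60,0,0,0,-60,0,0,0,-60,0,0,0,-60,0,0,0,-60,0,0]'

```text
t: 2.85
tcp_pos: [0.3398, 0.0137, 0.8272]
tcp_rot: [-1.559, 0.0, 0.016]
force: [-0.2, 0.1, 0.0]
opening: 0.051
```

```bash
sed -i 's/o\["opening"\].round(4)/round(o["opening"],4)/' st.py
python3 st.py
```

```text
2.85 [0.3398 0.0137 0.8272] [-0.146  0.15   0.22   0.03   2.783 -1.699] [-0.2  0.1  0. ] 0.051
[[ 1.    -0.011 -0.01 ]
 [ 0.01   0.012  1.   ]
 [-0.01  -1.     0.012]]
lean 0.92 az 130.84 jaw [-0.0098  0.9999  0.0123]
```

Emit:
servo_tool --motion '[-30,-60,0,0,-30,-60,0,0,-30,-60,0,0,-30,-60,0,0]'

```text
t: 3.35
tcp_pos: [0.2427, 0.0158, 0.8744]
tcp_rot: [-1.586, -0.127, -0.112]
force: [0.8, -0.2, 1.2]
opening: 0.0508
```

```bash
python3 st.py
```

```text
3.35 [0.2427 0.0158 0.8744] [-0.201 -0.016  0.221  0.038  2.784 -1.745] [ 0.8 -0.2  1.2] 0.0508
[[ 0.988  0.151 -0.008]
 [ 0.01  -0.017  1.   ]
 [ 0.151 -0.988 -0.019]]
lean 8.76 az -6.55 jaw [-0.0076  0.9998 -0.0187]
```

Emit:
servo_tool --motion '[-40,-30,0,0,-40,-30,0,0,-40,-30,0,0,-40,-30,0,0]'

```text
t: 3.85
tcp_pos: [0.1435, 0.042, 0.9]
tcp_rot: [-1.633, -0.223, -0.217]
force: [1.3, 0.5, -0.3]
opening: 0.0514
```

```bash
python3 st.py
```

```text
3.85 [0.1435 0.042  0.9   ] [ 0.119 -0.146  0.22  -0.303  2.785 -1.755] [ 1.3  0.5 -0.3] 0.0514
[[ 0.962  0.273  0.006]
 [ 0.014 -0.072  0.997]
 [ 0.273 -0.959 -0.073]]
lean 16.43 az -14.79 jaw [ 0.0063  0.9973 -0.0733]
```

Emit:
servo_tool --motion '[45,23,-1,0,45,23,-1,0,45,23,-1,0,45,23,-1,0,45,23,-1,0,45,23,-1,0,45,23,-1,0,45,23,-1,0,45,23,-1,0,45,23,-1,0,58,16,0,0,58,16,0,0,58,16,0,0,58,16,0,0]'

```text
t: 5.6
tcp_pos: [0.7782, 0.0153, 0.6705]
tcp_rot: [-1.622, -0.331, -0.313]
force: [0.1, -0.1, 0.2]
opening: 0.0513
```

```bash
python3 st.py
```

```text
5.6 [0.7782 0.0153 0.6705] [-0.032  0.521  0.222 -0.064  1.989 -1.652] [ 0.1 -0.1  0.2] 0.0513
[[ 0.919  0.395  0.005]
 [ 0.026 -0.071  0.997]
 [ 0.395 -0.916 -0.076]]
lean 23.68 az -10.2 jaw [ 0.0045  0.9971 -0.0755]
```

Emit:
servo_tool --motion '[-6,-13,55,0,-6,-13,55,0,-6,-13,55,0,-6,-13,55,0,-6,-13,55,0,-6,-13,55,0,52,10,23,0,52,10,23,0,52,10,23,0]'

```text
t: 6.72
tcp_pos: [0.7717, 0.3649, 0.6281]
tcp_rot: [-1.562, -0.437, -0.397]
force: [-0.4, 0.3, -0.1]
opening: 0.0511
```

```bash
python3 st.py
```

```text
6.72 [0.7717 0.3649 0.6281] [ 0.47   0.61   0.222 -0.261  1.829 -1.256] [-0.4  0.3 -0.1] 0.0511
[[ 0.863  0.506 -0.016]
 [ 0.032 -0.023  0.999]
 [ 0.505 -0.862 -0.037]]
lean 30.42 az -2.65 jaw [-0.0162  0.9992 -0.0366]
```

Emit:
servo_tool --motion '[45,13,27,0,45,13,27,0]'

```text
t: 6.98
tcp_pos: [0.8143, 0.3919, 0.6027]
tcp_rot: [-1.528, -0.487, -0.436]
force: [-0.1, 0.1, 0.5]
opening: 0.0518
```

```bash
python3 st.py
```

```text
6.97 [0.8143 0.3919 0.6027] [ 0.476  0.66   0.222 -0.258  1.718 -1.237] [-0.1  0.1  0.5] 0.0518
[[ 0.831  0.555 -0.028]
 [ 0.033  0.002  0.999]
 [ 0.555 -0.832 -0.016]]
lean 33.74 az 0.25 jaw [-0.0285  0.9995 -0.0161]
```

```bash
python3 - <<'E'
from h import *
from scipy.optimize import least_squares
yaw=.022;c,s=np.cos(yaw),np.sin(yaw)
t=np.linspace(0,2*np.pi,60)
def hull(p,n):
    P=[]
    for a in(-.012,.012):
        for q in t: 
            l=np.array([a,.0125*np.cos(q),.0125*np.sin(q)]);P.append(p+[c*l[0]-s*l[1],s*l[0]+c*l[1],l[2]])
    h=cv2.convexHull(proj(n,np.array(P)).astype(np.float32));m=cv2.moments(h);return np.array([m["m10"]/m["m00"],m["m01"]/m["m00"]]),m["m00"],h[:,0].min(0),h[:,0].max(0)
C={"scene":np.array([312.489,239.289]),"top":np.array([287.645,246.83])}
f=lambda p:np.concatenate([hull(p,n)[0]-C[n] for n in C])
z=least_squares(f,[.587,.038,.216]);print(z.x,z.fun)
for n in C:
    g=least_squares(lambda p:hull(np.array([*p,.216]),n)[0]-C[n],[.587,.038]);print(n,g.x,hull(np.array([*g.x,.216]),n)[1:])
E
```

```text
[0.58646654 0.03795319 0.21842455] [-0.19882803  0.06859999  0.1317564  -0.17929581]
scene [0.58855485 0.03868198] (114.95345986750908, array([305.9279 , 232.59995], dtype=float32), array([319.01712, 245.98938], dtype=float32))
top [0.58667726 0.03830414] (175.98774442845024, array([280.75302, 239.41284], dtype=float32), array([294.5858 , 254.22664], dtype=float32))
```

Emit:
servo_tool --motion '[-37,-12,-34,0,-37,-12,-34,0,-37,-12,-34,0,-37,-12,-34,0,-37,-12,-34,0,-37,-12,-34,0,-37,-12,-34,0,-37,-12,-34,0,-37,-12,-34,0,-37,-12,-34,0,-10,40,0,0,-10,40,0,0,-10,40,0,0,-10,40,0,0,-10,40,0,0,0,0,0,0]'

```text
t: 8.98
tcp_pos: [0.5265, 0.0458, 0.31]
tcp_rot: [-1.529, -0.483, -0.432]
force: [0.2, -0.1, 0.2]
opening: 0.0514
```

```bash
cat > go.py <<'E'
from h import *
import sys
o=r.get_obs();M=R.from_rotvec(o["tcp_rot"]).as_matrix();print("tool shift mm",(M.T@(np.array(eval(sys.argv[1]))-o["tcp_pos"])*1000).round(1))
E
python3 st.py; python3 go.py "[.589,.0385,.206]"
python3 - <<'E'
from h import *
a=vision.read_camera("scene");b=vision.read_camera("top")
cv2.imwrite("pics/s1.png",cv2.resize(a[130:310,200:440],(800,600),interpolation=cv2.INTER_CUBIC))
cv2.imwrite("pics/t1.png",cv2.resize(b[130:310,200:440],(800,600),interpolation=cv2.INTER_CUBIC))
E
```

```text
8.97 [0.5265 0.0458 0.31  ] [-0.043  0.059  1.926  0.048  0.574 -1.68 ] [ 0.2 -0.1  0.2] 0.0514
[[ 0.834  0.551 -0.029]
 [ 0.033  0.003  0.999]
 [ 0.551 -0.834 -0.016]]
lean 33.45 az 0.27 jaw [-0.0286  0.9995 -0.0158]
tool shift mm [ -5.4 121.2  -7.4]
```

View pics/s1.png

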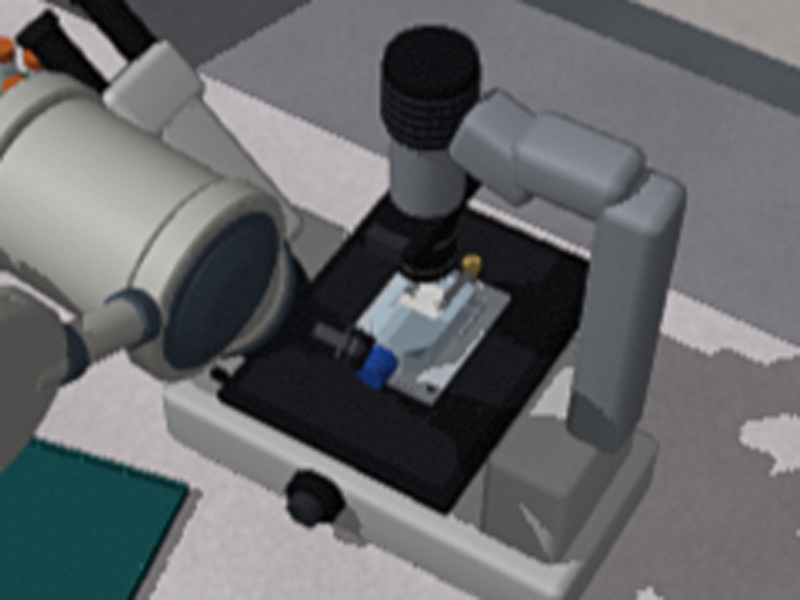

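View pics/t1.png

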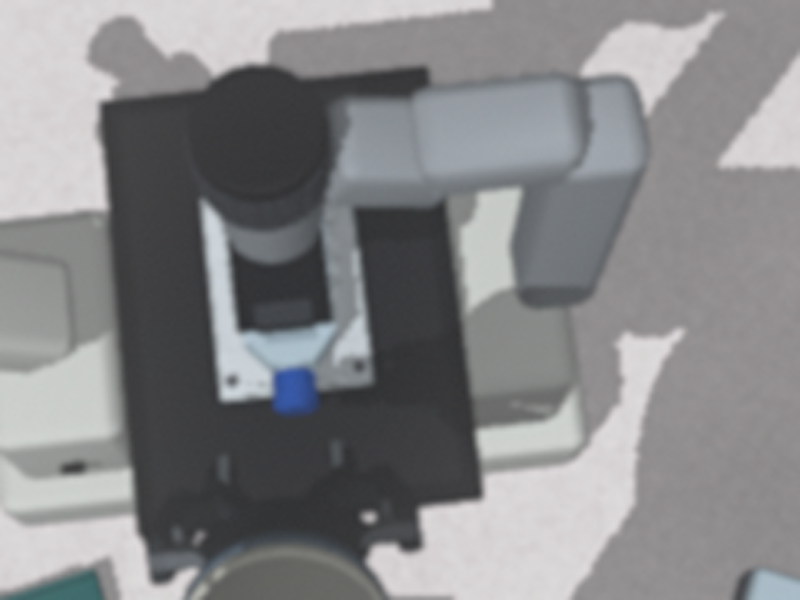

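Emit:
servo_tool --motion '[-5,10,-7,0,0,28,0,0,0,28,0,0,0,28,0,0,0,15,0,0,0,5,0,0,0,0,0,0]'

```text
t: 9.95
tcp_pos: [0.5873, 0.0389, 0.2162]
tcp_rot: [-1.528, -0.489, -0.438]
force: [0.2, 0.1, -0.0]
opening: 0.051
```

```bash
python3 st.py; python3 go.py "[.589,.0385,.206]"
python3 - <<'E'
from h import *
a=vision.read_camera("scene");b=vision.read_camera("top")
cv2.imwrite("pics/s2.png",cv2.resize(a[190:280,270:390],(800,600),interpolation=cv2.INTER_CUBIC))
cv2.imwrite("pics/t2.png",cv2.resize(b[190:280,240:360],(800,600),interpolation=cv2.INTER_CUBIC))
E
```

```text
9.95 [0.5873 0.0389 0.2162] [-0.054  0.294  1.956  0.109  0.304 -1.752] [ 0.2  0.1 -0. ] 0.051
[[ 0.83   0.557 -0.028]
 [ 0.033  0.002  0.999]
 [ 0.557 -0.831 -0.016]]
lean 33.84 az 0.25 jaw [-0.0285  0.9995 -0.0162]
tool shift mm [-4.3  9.4 -0.3]
```

View pics/s2.png

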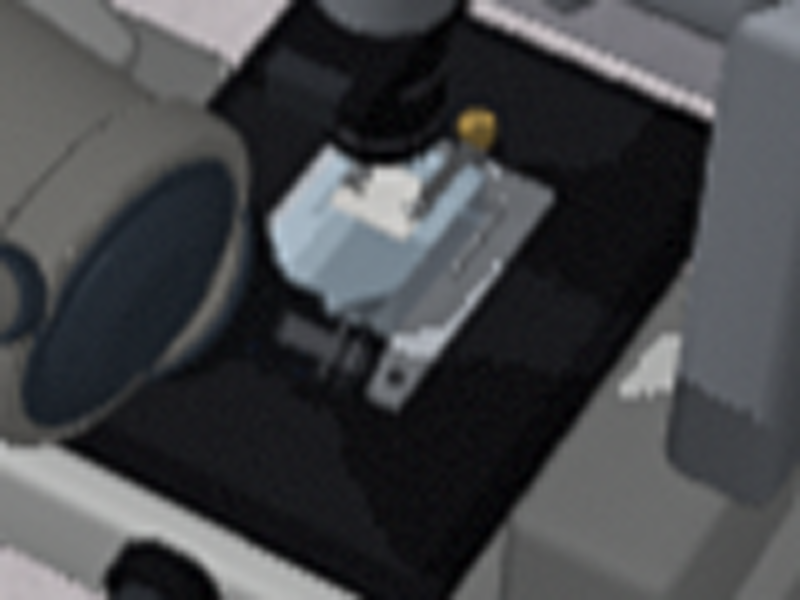

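View pics/t2.png

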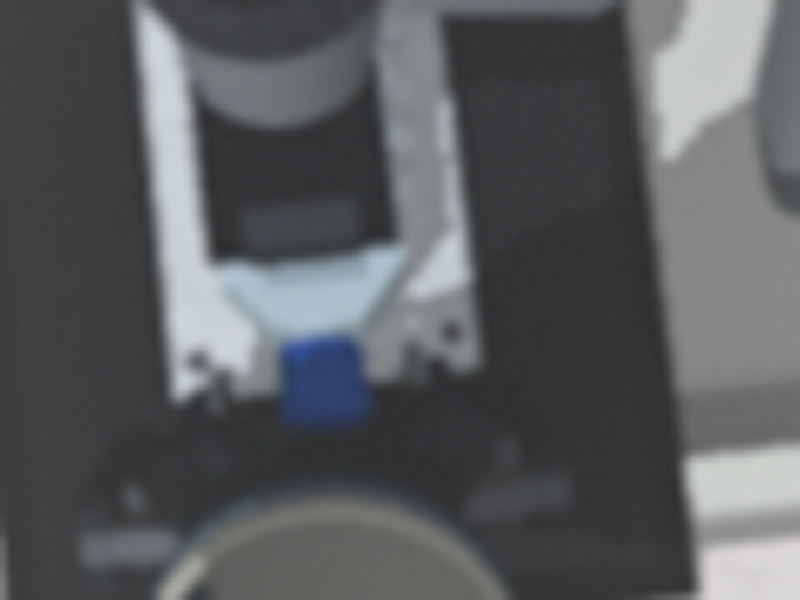

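Emit:
servo_tool --motion '[-4,5,0,0,0,5,0,0,0,0,0,0]'

```text
t: 10.42
tcp_pos: [0.5895, 0.0387, 0.2045]
tcp_rot: [-1.528, -0.487, -0.437]
force: [0.3, 0.5, 0.7]
opening: 0.0511
```

Emit:
servo_tool --motion '[0,0,0,0,0,0,0,0,0,0,0,0,0,0,0,0,0,0,0,0,0,0,0,0]' --grip 0 --squeeze 20

```text
t: 11.18
tcp_pos: [0.5896, 0.0387, 0.205]
tcp_rot: [-1.528, -0.488, -0.437]
force: [-3.4, -2.2, 5.2]
opening: 0.024
```

```bash
python3 st.py; python3 go.py "[.589,.0385,.206]"
python3 - <<'E'
from h import *
a=vision.read_camera("scene");b=vision.read_camera("top")
cv2.imwrite("pics/s3.png",cv2.resize(a[190:280,270:390],(800,600),interpolation=cv2.INTER_CUBIC))
cv2.imwrite("pics/t3.png",cv2.resize(b[190:280,240:360],(800,600),interpolation=cv2.INTER_CUBIC))
E
```

```text
11.18 [0.5896 0.0387 0.205 ] [-0.054  0.317  1.965  0.12   0.273 -1.764] [-3.4 -2.2  5.2] 0.024
[[ 0.83   0.557 -0.028]
 [ 0.033  0.002  0.999]
 [ 0.556 -0.831 -0.016]]
lean 33.82 az 0.23 jaw [-0.0283  0.9995 -0.0163]
tool shift mm [ 0.1 -1.1 -0.2]
```

View pics/s3.png

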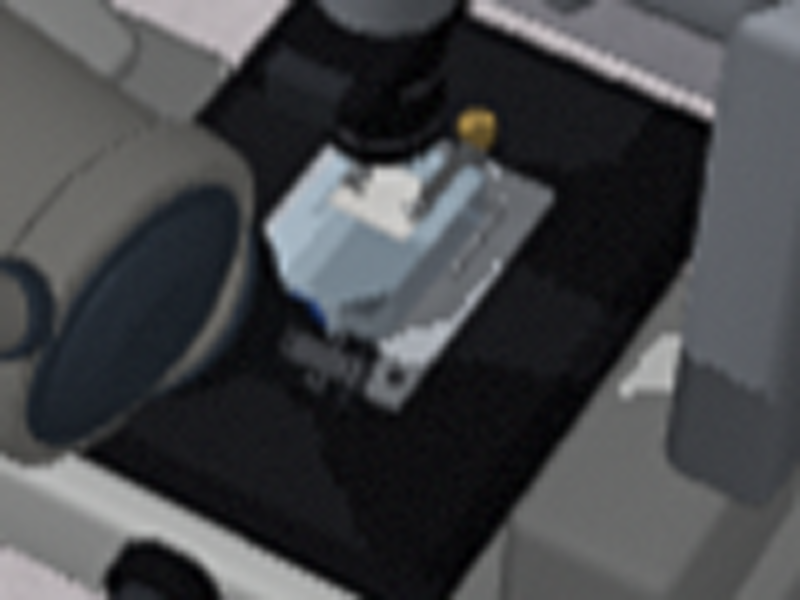

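View pics/t3.png

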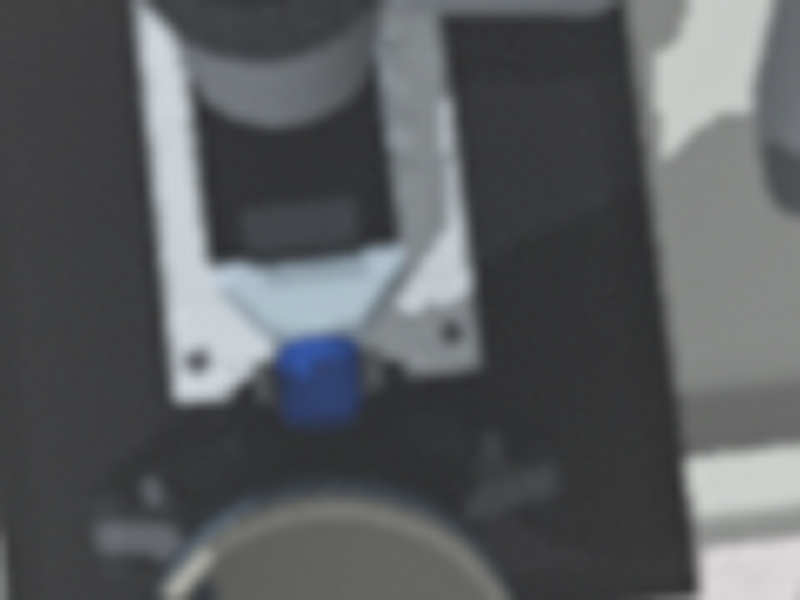

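Emit:
servo_tool --motion '[1.3,-1.5,0,0,1.3,-1.5,0,0,1.3,-1.5,0,0,1.3,-1.5,0,0,0,0,0,0]'

```text
t: 11.9
tcp_pos: [0.5904, 0.0389, 0.2128]
tcp_rot: [-1.528, -0.488, -0.437]
force: [-1.3, -0.1, -1.9]
opening: 0.0239
```

```bash
python3 st.py
python3 - <<'E'
from h import *
a=vision.read_camera("scene")
cv2.imwrite("pics/s4.png",cv2.resize(a[190:280,270:390],(800,600),interpolation=cv2.INTER_CUBIC))
E
```

```text
11.9 [0.5904 0.0389 0.2128] [-0.053  0.304  1.953  0.109  0.298 -1.752] [-1.3 -0.1 -1.9] 0.0239
[[ 0.831  0.556 -0.029]
 [ 0.033  0.002  0.999]
 [ 0.556 -0.831 -0.016]]
lean 33.79 az 0.25 jaw [-0.0285  0.9995 -0.0162]
```

View pics/s4.png

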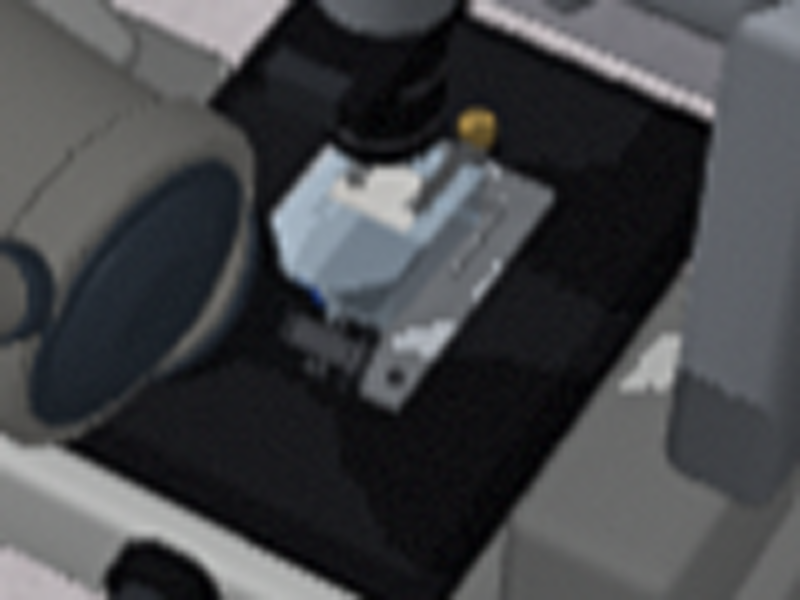

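Emit:
servo_tool --motion '[-4,-3,0,0,-4,-3,0,0,-4,-3,0,0,-4,-3,0,0]'

```text
t: 12.45
tcp_pos: [0.5703, 0.0383, 0.214]
tcp_rot: [-1.528, -0.488, -0.438]
force: [2.9, -0.2, -3.1]
opening: 0.0243
```

```bash
python3 st.py
python3 - <<'E'
from h import *
a=vision.read_camera("scene")
cv2.imwrite("pics/s5.png",cv2.resize(a[190:280,270:390],(800,600),interpolation=cv2.INTER_CUBIC))
E
```

```text
12.45 [0.5703 0.0383 0.214 ] [-0.058  0.277  1.995  0.124  0.282 -1.77 ] [ 2.9 -0.2 -3.1] 0.0243
[[ 0.83   0.557 -0.028]
 [ 0.033  0.002  0.999]
 [ 0.556 -0.831 -0.016]]
lean 33.83 az 0.24 jaw [-0.0284  0.9995 -0.0163]
```

View pics/s5.png

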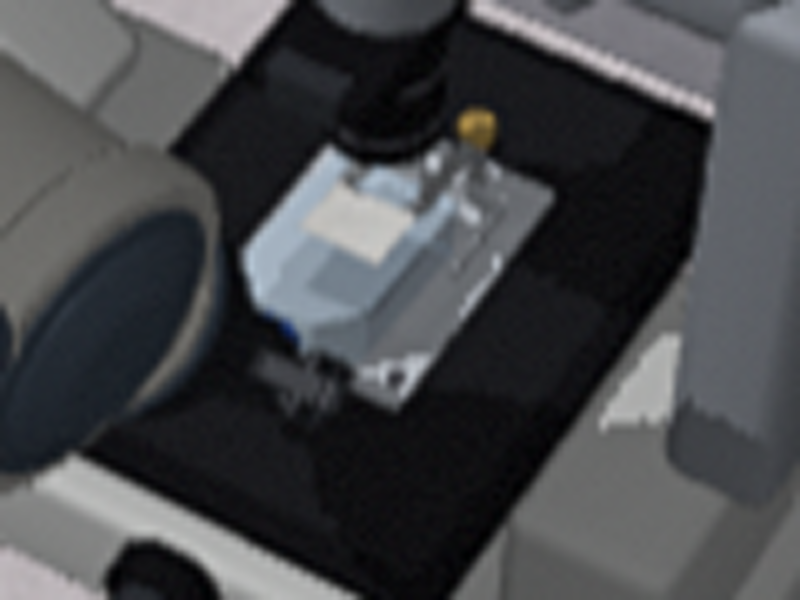

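Emit:
servo_tool --motion '[-4,-3.1,0,0,-4,-3.1,0,0,-4,-3.1,0,0,-4,-3.1,0,0,-4,-3.1,0,0,-4.5,-4,0,0,-4.5,-4,0,0,0,0,0,0]'

```text
t: 13.5
tcp_pos: [0.5329, 0.0373, 0.2173]
tcp_rot: [-1.528, -0.488, -0.437]
force: [-0.7, -1.2, 0.1]
opening: 0.0244
```

```bash
python3 st.py
python3 - <<'E'
from h import *
a=vision.read_camera("scene")
cv2.imwrite("pics/s6.png",cv2.resize(a[190:280,270:390],(800,600),interpolation=cv2.INTER_CUBIC))
E
```

```text
13.5 [0.5329 0.0373 0.2173] [-0.067  0.224  2.069  0.152  0.263 -1.806] [-0.7 -1.2  0.1] 0.0244
[[ 0.831  0.556 -0.028]
 [ 0.033  0.002  0.999]
 [ 0.556 -0.831 -0.016]]
lean 33.8 az 0.24 jaw [-0.0284  0.9995 -0.0162]
```

View pics/s6.png

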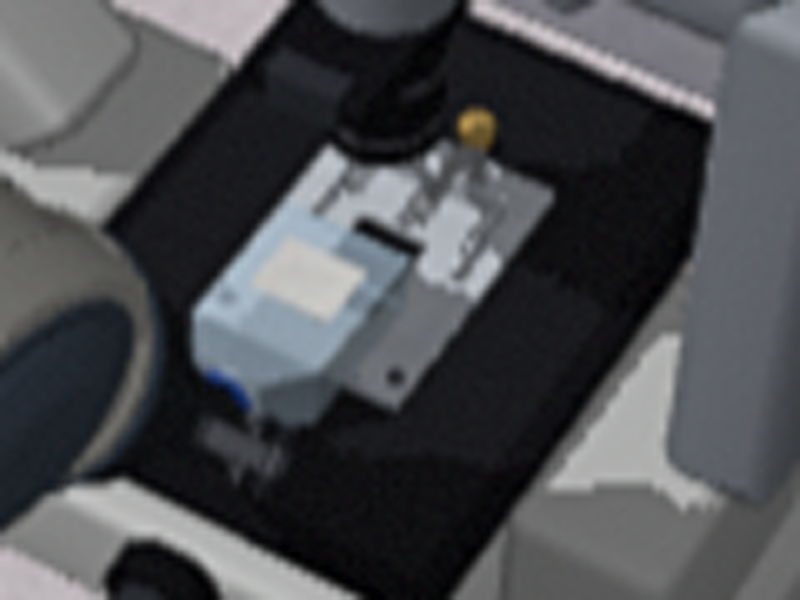

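```bash
cat > kin.py <<'E'
import numpy as np
from scipy.spatial.transform import Rotation as R
from scipy.optimize import least_squares
D=[([1.1455,.4942,1.3461,0,1.3025,-.0955],[.2023,.5910,.2307]),
([-.146,.15,.22,.03,2.783,-1.699],[.3398,.0137,.8272]),
([-.201,-.016,.221,.038,2.784,-1.745],[.2427,.0158,.8744]),
([.119,-.146,.22,-.303,2.785,-1.755],[.1435,.042,.9]),
([-.032,.521,.222,-.064,1.989,-1.652],[.7782,.0153,.6705]),
([.47,.61,.222,-.261,1.829,-1.256],[.7717,.3649,.6281]),
([.476,.66,.222,-.258,1.718,-1.237],[.8143,.3919,.6027]),
([-.043,.059,1.926,.048,.574,-1.68],[.5265,.0458,.31]),
([-.054,.294,1.956,.109,.304,-1.752],[.5873,.0389,.2162]),
([-.053,.304,1.953,.109,.298,-1.752],[.5904,.0389,.2128]),
([-.058,.277,1.995,.124,.282,-1.77],[.5703,.0383,.2140]),
([-.067,.224,2.069,.152,.263,-1.806],[.5329,.0373,.2173])]
def fk(q,p):
    a,h,L2,e,L3,d,b,s4=p
    A=R.from_euler("ZYY",[q[0],q[1],q[2]])
    B=A*R.from_euler("ZY",[s4*q[3],q[4]])
    pos=R.from_euler("Z",q[0]).apply([a,b,h])+R.from_euler("ZY",q[:2]).apply([0,0,L2])+A.apply([e,0,L3])+B.apply([0,0,d])
    return pos,B
if __name__=="__main__":
    for s4 in(1,-1):
        f=lambda p:np.concatenate([fk(q,[*p,s4])[0]-x for q,x in D])
        z=least_squares(f,[.0,.3,.4,0,.4,.25,0]);print(s4,z.x.round(4),np.abs(z.fun).max(),z.fun.reshape(-1,3).round(4)[-3:])
E
python3 kin.py
```

```text
Traceback (most recent call last):
  File "kin.py", line 25, in <module>
    z=least_squares(f,[.0,.3,.4,0,.4,.25,0]);print(s4,z.x.round(4),np.abs(z.fun).max(),z.fun.reshape(-1,3).round(4)[-3:])
  File "kin.py", line 24, in <lambda>
    f=lambda p:np.concatenate([fk(q,[*p,s4])[0]-x for q,x in D])
                               ~~^^^^^^^^^^^
  File "kin.py", line 18, in fk
    A=R.from_euler("ZYY",[q[0],q[1],q[2]])
  File "scipy/spatial/transform/_rotation.pyx", line 1423, in scipy.spatial.transform._rotation.Rotation.from_euler
ValueError: Expected consecutive axes to be different, got ZYY
```

```bash
sed -i 's/A=R.from_euler("ZYY",\[q\[0\],q\[1\],q\[2\]\])/A=R.from_euler("ZY",[q[0],q[1]+q[2]])/' kin.py; python3 kin.py
```

```text
1 [-0.      0.2565  0.5971  0.1179  0.3843  0.3354  0.0596] 0.0003242241830122561 [[-0.0001  0.0002 -0.0002]
 [ 0.0001 -0.0001  0.0002]
 [-0.0001 -0.0001  0.0001]]
-1 [0.0609 0.0738 0.6184 0.091  0.3817 0.1722 0.0395] 0.08651946037629715 [[-0.0102 -0.0357 -0.0043]
 [-0.0106 -0.0372 -0.0042]
 [-0.0118 -0.0395 -0.0042]]
```

```bash
cat > ik.py <<'E'
from kin import *
P=[0,.2565,.5971,.1179,.3843,.3354,.0596,1]
lo=np.array([-2.91,-.82,.22,-1.22,.12]);hi=np.array([2.91,2.16,2.67,4.37,2.79])
def ik(pos,u,free=False):
    best=[]
    for j4 in(0,1.5,3.1):
        for q0 in([0,.3,1.9,j4,.4],[.5,.3,2.2,j4,.8]):
            f=lambda q:np.concatenate([(fk(q,P)[0]-pos)*5,fk(q,P)[1].apply([0,0,1])-u])
            L,H=(lo,hi) if not free else (lo-[0,0,0,9,9],hi+[0,0,0,9,9])
            z=least_squares(f,np.clip(q0,L+.01,H-.01),bounds=(L,H));best.append((round(np.abs(z.fun).max(),4),tuple(z.x.round(2))))
    return sorted(set(best))[:3]
if __name__=="__main__":
    u=np.array([.556,.002,-.831]);u/=np.linalg.norm(u)
    for p in([.371,.271,.011],[.371,.271,.1],[.371,.271,.2],[.40,.3,.011],[.44,.27,.011],[.49,.03,.25],[.43,.1,.25]):print(p,ik(np.array(p),u))
E
python3 ik.py
```

```text
[0.371, 0.271, 0.011] [(np.float64(0.0), (np.float64(0.79), np.float64(0.78), np.float64(2.31), np.float64(3.98), np.float64(0.56))), (np.float64(0.155), (np.float64(0.77), np.float64(0.66), np.float64(2.12), np.float64(-1.22), np.float64(0.39)))]
[0.371, 0.271, 0.1] [(np.float64(0.0264), (np.float64(0.78), np.float64(0.52), np.float64(2.29), np.float64(4.37), np.float64(0.41))), (np.float64(0.0641), (np.float64(0.78), np.float64(0.46), np.float64(2.18), np.float64(-1.22), np.float64(0.41)))]
[0.371, 0.271, 0.2] [(np.float64(0.0), (np.float64(0.79), np.float64(0.24), np.float64(2.14), np.float64(-0.93), np.float64(0.51))), (np.float64(0.1395), (np.float64(0.72), np.float64(0.28), np.float64(2.33), np.float64(4.37), np.float64(0.34)))]
[0.4, 0.3, 0.011] [(np.float64(0.0), (np.float64(0.79), np.float64(0.76), np.float64(2.21), np.float64(4.16), np.float64(0.48))), (np.float64(0.1263), (np.float64(0.77), np.float64(0.68), np.float64(2.05), np.float64(-1.22), np.float64(0.4)))]
[0.44, 0.27, 0.011] [(np.float64(0.0), (np.float64(0.65), np.float64(0.76), np.float64(2.2), np.float64(4.01), np.float64(0.46))), (np.float64(0.1417), (np.float64(0.64), np.float64(0.67), np.float64(2.04), np.float64(-1.22), np.float64(0.33)))]
[0.49, 0.03, 0.25] [(np.float64(0.0), (np.float64(-0.1), np.float64(0.1), np.float64(2.1), np.float64(0.17), np.float64(0.36)))]
[0.43, 0.1, 0.25] [(np.float64(0.0), (np.float64(0.16), np.float64(0.03), np.float64(2.18), np.float64(-0.25), np.float64(0.35))), (np.float64(0.1249), (np.float64(0.18), np.float64(0.09), np.float64(2.35), np.float64(4.37), np.float64(0.12)))]
```

```bash
python3 - <<'E'
from ik import *
print("putdown",ik(np.array([.4856,.0364,.202]),np.array([.556,.002,-.831])))
for lean in(0,5,10,15,20,25):
    t=np.radians(lean);u=np.array([np.sin(t),0,-np.cos(t)])
    print(lean,[ik(np.array(p),u)[0] for p in([.371,.271,.015],[.42,.271,.015])])
from h import *
im=cv2.imread("pics/top0.png");print("spare",atz("top",(317,362),.018),atz("top",(318,330),.028))
E
```

```text
putdown [(np.float64(0.0001), (np.float64(-0.08), np.float64(0.2), np.float64(2.19), np.float64(0.28), np.float64(0.17)))]
0 [(np.float64(0.0), (np.float64(0.5), np.float64(0.63), np.float64(1.95), np.float64(0.0), np.float64(0.56))), (np.float64(0.0), (np.float64(0.45), np.float64(0.66), np.float64(1.85), np.float64(0.0), np.float64(0.63)))]
5 [(np.float64(0.0), (np.float64(0.53), np.float64(0.62), np.float64(2.01), np.float64(-0.1), np.float64(0.44))), (np.float64(0.0), (np.float64(0.48), np.float64(0.64), np.float64(1.91), np.float64(-0.08), np.float64(0.51)))]
10 [(np.float64(0.0), (np.float64(0.57), np.float64(0.62), np.float64(2.07), np.float64(-0.3), np.float64(0.32))), (np.float64(0.0), (np.float64(0.51), np.float64(0.64), np.float64(1.97), np.float64(-0.23), np.float64(0.39)))]
15 [(np.float64(0.0), (np.float64(0.61), np.float64(0.63), np.float64(2.12), np.float64(-0.72), np.float64(0.23))), (np.float64(0.0), (np.float64(0.54), np.float64(0.64), np.float64(2.03), np.float64(-0.51), np.float64(0.28)))]
20 [(np.float64(0.0153), (np.float64(0.65), np.float64(0.64), np.float64(2.16), np.float64(-1.22), np.float64(0.22))), (np.float64(0.0), (np.float64(0.58), np.float64(0.65), np.float64(2.09), np.float64(-1.08), np.float64(0.21)))]
25 [(np.float64(0.0), (np.float64(0.7), np.float64(0.68), np.float64(2.23), np.float64(4.34), np.float64(0.3))), (np.float64(0.0135), (np.float64(0.61), np.float64(0.69), np.float64(2.16), np.float64(4.37), np.float64(0.26)))]
spare [0.36134556 0.00050201 0.018     ] [ 0.43129337 -0.00856555  0.028     ]
```

Emit:
servo_tool --motion '[0,0,0,0,0,-2,0,0,0.5,-3.5,0,0,0,-5,0,0,-5.8,-4,0,0,-5.8,-4,0,0,-5.8,-4,0,0,-5.8,-4,0,0,-5.8,-4,0,0,-5.8,-4,0,0,0,0,0,0]' --squeeze 45

```text
t: 14.92
tcp_pos: [0.4852, 0.0361, 0.2268]
tcp_rot: [-1.528, -0.488, -0.437]
force: [0.5, 0.7, -0.5]
opening: 0.0232
```

```bash
python3 st.py
python3 - <<'E'
from h import *
a=vision.read_camera("scene");b=vision.read_camera("top")
cv2.imwrite("pics/s7.png",cv2.resize(a[190:310,250:410],(800,600),interpolation=cv2.INTER_CUBIC))
cv2.imwrite("pics/t7.png",cv2.resize(b[190:310,220:380],(800,600),interpolation=cv2.INTER_CUBIC))
E
```

```text
14.93 [0.4852 0.0361 0.2268] [-0.082  0.14   2.15   0.182  0.267 -1.846] [ 0.5  0.7 -0.5] 0.0232
[[ 0.831  0.556 -0.028]
 [ 0.033  0.002  0.999]
 [ 0.556 -0.831 -0.016]]
lean 33.79 az 0.24 jaw [-0.0284  0.9995 -0.0162]
```

View pics/s7.png

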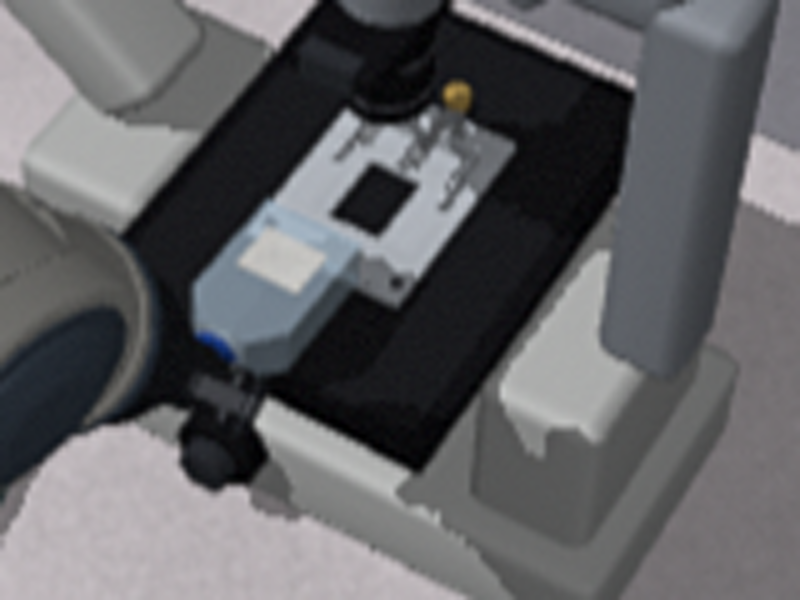

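View pics/t7.png

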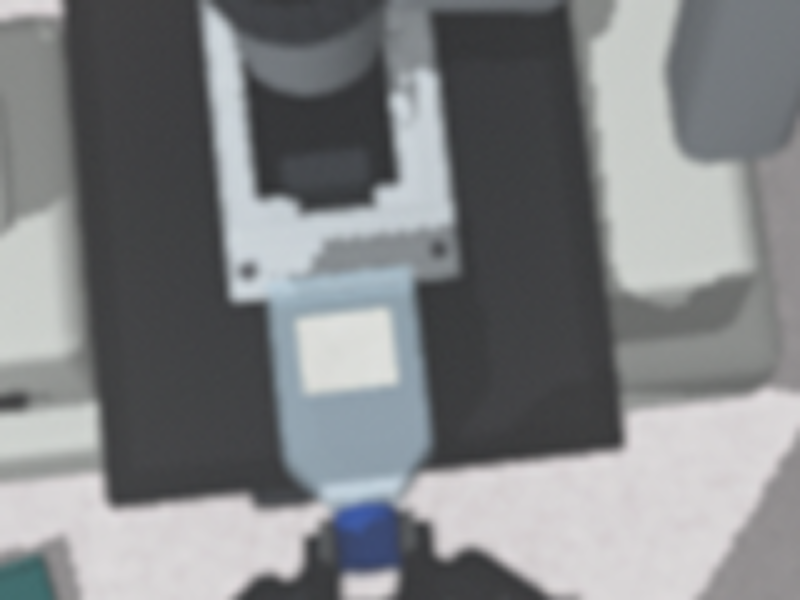

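Emit:
servo_tool --motion '[-2.5,3,0,0,-2.5,3,0,0,-2.5,3,0,0,-2.4,3,0,0,-2.4,3,0,0,-1.6,2,0,0,0,0,0,0]' --squeeze 25

```text
t: 15.9
tcp_pos: [0.4837, 0.0357, 0.205]
tcp_rot: [-1.528, -0.488, -0.437]
force: [-0.5, 0.1, 3.3]
opening: 0.0236
```

```bash
python3 st.py
python3 - <<'E'
from h import *
a=vision.read_camera("scene");b=vision.read_camera("top")
cv2.imwrite("pics/s8.png",cv2.resize(a[190:310,250:410],(800,600),interpolation=cv2.INTER_CUBIC))
cv2.imwrite("pics/t8.png",cv2.resize(b[190:310,220:380],(800,600),interpolation=cv2.INTER_CUBIC))
E
```

```text
15.9 [0.4837 0.0357 0.205 ] [-0.084  0.19   2.188  0.272  0.182 -1.941] [-0.5  0.1  3.3] 0.0236
[[ 0.83   0.556 -0.028]
 [ 0.033  0.002  0.999]
 [ 0.556 -0.831 -0.016]]
lean 33.81 az 0.23 jaw [-0.0283  0.9995 -0.0162]
```

View pics/s8.png

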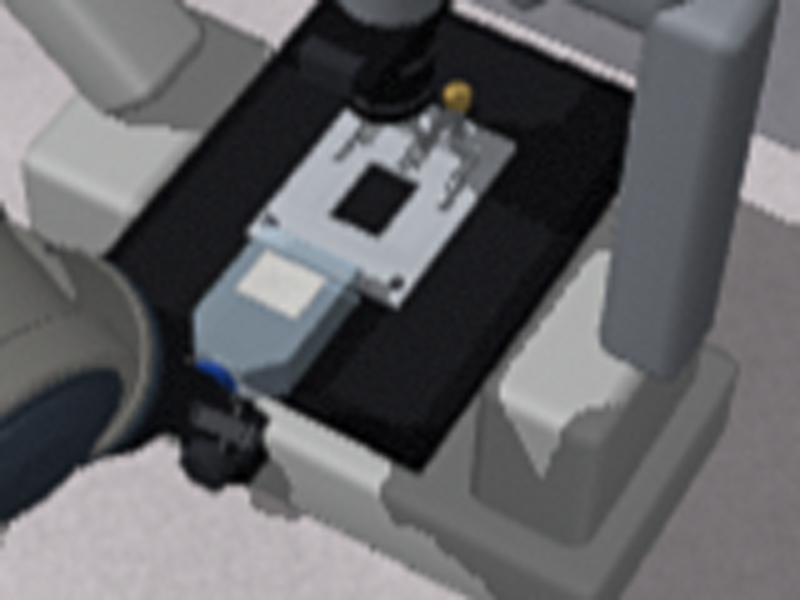

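View pics/t8.png

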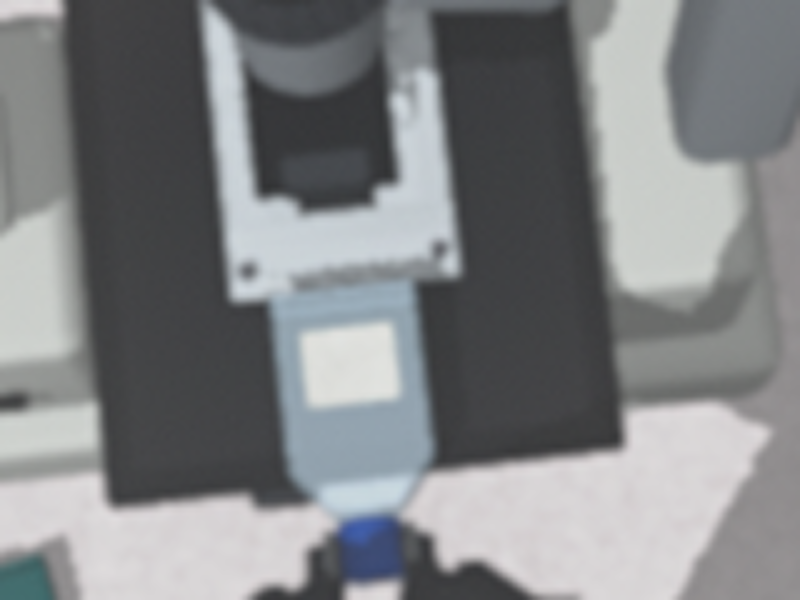

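```bash
python3 - <<'E'
from h import *
T=lambda p:(220+p[0]/5-.4,190+p[1]/5-.4)
for p in[(275,297),(415,283),(290,465),(432,447)]:print(atz("top",T(p),.223))
print("plate",atz("top",T((232,301)),.198),atz("top",T((460,275)),.198))
S=lambda p:(250+p[0]/5-.4,190+p[1]/5-.4)
for p in[(252,232),(357,272)]:print("s",atz("scene",S(p),.223))
for p in[(358,290)]:print("s low",atz("scene",S(p),.195))
E
```

```text
[0.58329241 0.06411218 0.223     ]
[0.58361369 0.00866328 0.223     ]
[0.51605161 0.06374909 0.223     ]
[0.51777714 0.00810865 0.223     ]
plate [0.58892159 0.08271271 0.198     ] [ 0.59077675 -0.00980888  0.198     ]
s [0.57556803 0.06863348 0.223     ]
s [0.58272823 0.00914572 0.223     ]
s low [0.59162247 0.01364547 0.195     ]
```

Emit:
servo_tool --motion '[-0.6,0.9,0,0,-0.6,0.9,0,0,-0.6,0.9,0,0]' --squeeze 20

```text
t: 16.38
tcp_pos: [0.4838, 0.0357, 0.2019]
tcp_rot: [-1.528, -0.489, -0.438]
force: [-1.7, -0.2, 5.9]
opening: 0.0232
```

```bash
python3 st.py
```

```text
16.38 [0.4838 0.0357 0.2019] [-0.084  0.197  2.193  0.293  0.169 -1.962] [-1.7 -0.2  5.9] 0.0232
[[ 0.83   0.557 -0.028]
 [ 0.033  0.002  0.999]
 [ 0.557 -0.831 -0.016]]
lean 33.84 az 0.23 jaw [-0.0284  0.9995 -0.0164]
```

Emit:
servo_tool --motion '[0.6,-0.9,0,0,0,0,0,0]'

```text
t: 16.62
tcp_pos: [0.4836, 0.0357, 0.2028]
tcp_rot: [-1.528, -0.488, -0.437]
force: [0.8, -0.4, 0.5]
opening: 0.0231
```

Emit:
servo_tool --motion '[0,0,0,0,0,0,0,0,0,0,0,0]' --grip 0.6

```text
t: 17.0
tcp_pos: [0.4835, 0.0357, 0.2027]
tcp_rot: [-1.528, -0.488, -0.437]
force: [-0.8, -0.3, -0.0]
opening: 0.0513
```

```bash
python3 st.py
python3 - <<'E'
from h import *
a=vision.read_camera("scene");b=vision.read_camera("top")
cv2.imwrite("pics/s9.png",cv2.resize(a[190:310,250:410],(800,600),interpolation=cv2.INTER_CUBIC))
cv2.imwrite("pics/t9.png",cv2.resize(b[190:310,220:380],(800,600),interpolation=cv2.INTER_CUBIC))
E
```

```text
17.0 [0.4835 0.0357 0.2027] [-0.084  0.195  2.192  0.286  0.174 -1.954] [-0.8 -0.3 -0. ] 0.0513
[[ 0.831  0.556 -0.028]
 [ 0.033  0.002  0.999]
 [ 0.556 -0.831 -0.016]]
lean 33.79 az 0.24 jaw [-0.0284  0.9995 -0.0162]
```

View pics/s9.png

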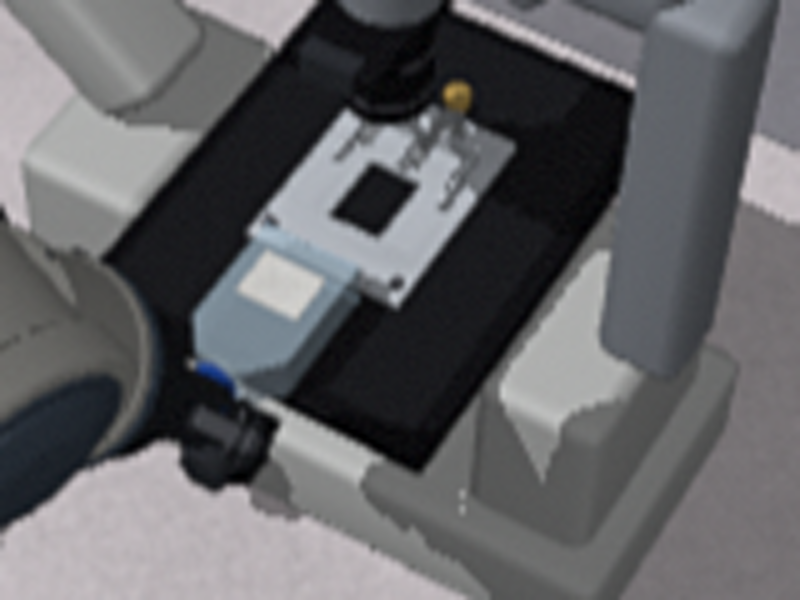

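View pics/t9.png

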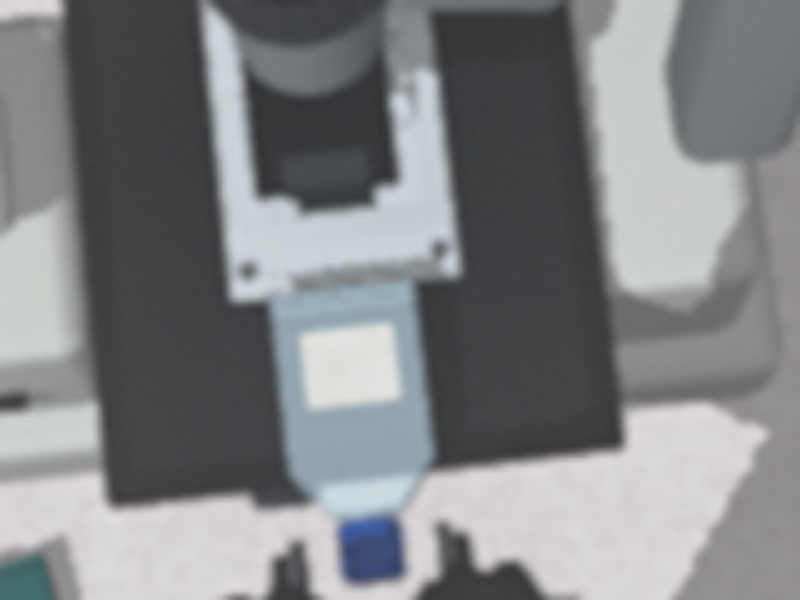

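Emit:
servo_tool --motion '[0,-50,0,0,0,-50,0,0,-20,0,50,0,-20,0,50,0,-50,3,0,0,-50,3,0,0,-50,3,0,0]'

```text
t: 17.98
tcp_pos: [0.32, 0.086, 0.2055]
tcp_rot: [-1.553, -0.474, -0.441]
force: [0.3, 0.0, 0.2]
opening: 0.0511
```

```bash
python3 st.py
```

```text
17.98 [0.32   0.086  0.2055] [ 0.236 -0.014  2.442 -0.804  0.212 -0.607] [0.3 0.  0.2] 0.0511
[[ 0.835  0.55  -0.011]
 [ 0.028 -0.024  0.999]
 [ 0.549 -0.835 -0.036]]
lean 33.38 az -2.48 jaw [-0.0107  0.9993 -0.0356]
```

Emit:
servo_tool --motion '[-45,10,20,0,-45,10,20,0,-45,10,20,0]'

```text
t: 18.35
tcp_pos: [0.2598, 0.1242, 0.1762]
tcp_rot: [-1.568, -0.433, -0.412]
force: [0.3, -0.4, 0.1]
opening: 0.0511
```

```bash
python3 st.py
```

```text
18.35 [0.2598 0.1242 0.1762] [ 0.614  0.073  2.502 -1.198  0.353  0.133] [ 0.3 -0.4  0.1] 0.0511
[[ 0.86   0.511 -0.003]
 [ 0.023 -0.033  0.999]
 [ 0.51  -0.859 -0.04 ]]
lean 30.79 az -3.73 jaw [-0.0027  0.9992 -0.0403]
```

Emit:
servo_tool --motion '[27,14,35,0,27,14,35,0,27,14,35,0,27,14,35,0,-41,40,0,0,-41,40,0,0]'

```text
t: 19.1
tcp_pos: [0.3625, 0.2696, 0.1062]
tcp_rot: [-1.589, -0.41, -0.407]
force: [17.1, 2.3, 9.4]
opening: 0.0512
```

```bash
python3 st.py
```

```text
19.1 [0.3625 0.2696 0.1062] [ 0.799  0.46   2.188 -1.225  0.43   0.349] [17.1  2.3  9.4] 0.0512
[[ 0.869  0.495  0.012]
 [ 0.016 -0.054  0.998]
 [ 0.494 -0.868 -0.055]]
lean 29.83 az -6.18 jaw [ 0.0123  0.9984 -0.0547]
```

Emit:
servo_tool --motion '[0,0,0,0]'

```text
t: 19.23
tcp_pos: [0.3618, 0.269, 0.1053]
tcp_rot: [-1.593, -0.415, -0.4]
force: [-0.0, 1.0, 0.1]
opening: 0.0512
```

```bash
python3 st.py
python3 - <<'E'
from h import *
cv2.imwrite("pics/s10.png",vision.read_camera("scene"));cv2.imwrite("pics/t10.png",vision.read_camera("top"))
E
```

```text
19.23 [0.3618 0.269  0.1053] [ 0.8    0.462  2.188 -1.222  0.431  0.341] [-0.   1.   0.1] 0.0512
[[ 0.87   0.493  0.007]
 [ 0.024 -0.056  0.998]
 [ 0.492 -0.868 -0.06 ]]
lean 29.74 az -6.47 jaw [ 0.0067  0.9982 -0.0604]
```

View pics/s10.png

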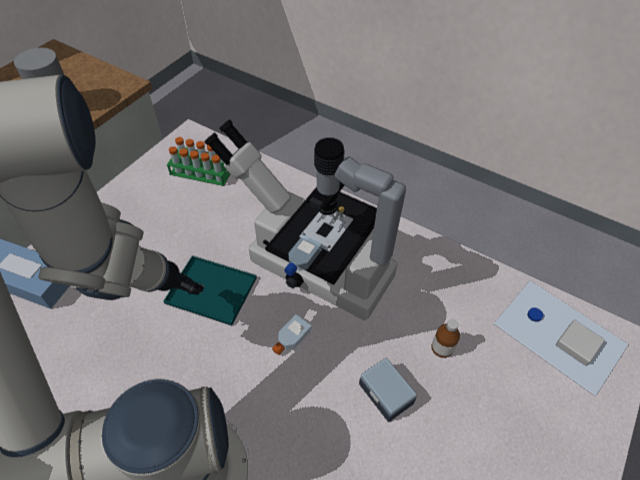

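View pics/t10.png

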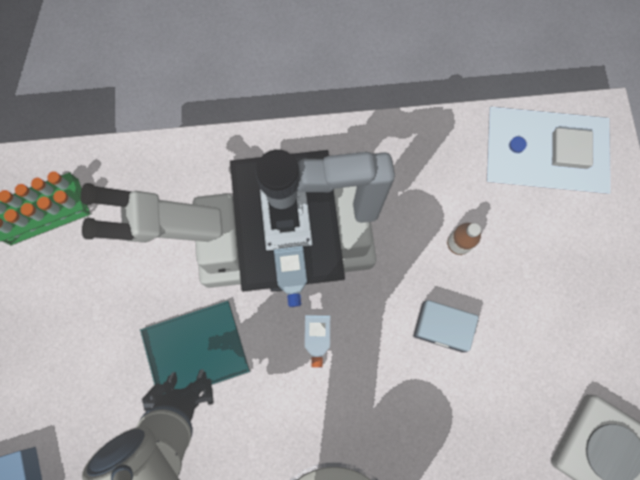

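Emit:
servo_tool --motion '[12,-5,-36,0,12,-5,-36,0,12,-5,-36,0,12,-5,-36,0,12,-5,-36,0,12,-5,-36,0,12,-5,-36,0,12,-5,-36,0,-33,38,0,0]'

```text
t: 20.45
tcp_pos: [0.4098, 0.0364, 0.1768]
tcp_rot: [-1.634, -0.424, -0.372]
force: [0.1, -1.1, -0.4]
opening: 0.0512
```

```bash
python3 st.py
```

```text
20.45 [0.4098 0.0364 0.1768] [ 0.025  0.176  2.298 -0.544  0.194 -1.07 ] [ 0.1 -1.1 -0.4] 0.0512
[[ 0.877  0.481 -0.007]
 [ 0.056 -0.088  0.995]
 [ 0.477 -0.872 -0.104]]
lean 29.25 az -10.33 jaw [-0.0072  0.9946 -0.1039]
```

Emit:
servo_tool --motion '[-2,3,-35,0,-2,3,-35,0,-30,25,4,0,-30,25,4,0]'

```text
t: 20.95
tcp_pos: [0.3916, 0.0079, 0.1509]
tcp_rot: [-1.646, -0.358, -0.37]
force: [0.3, -0.0, -0.4]
opening: 0.0513
```

```bash
python3 st.py
```

```text
20.95 [0.3916 0.0079 0.1509] [-0.07   0.228  2.351 -0.646  0.122 -1.008] [ 0.3 -0.  -0.4] 0.0513
[[ 0.897  0.441  0.031]
 [ 0.017 -0.104  0.994]
 [ 0.442 -0.892 -0.101]]
lean 26.93 az -13.26 jaw [ 0.031   0.9944 -0.1006]
```

```bash
cat > sim.py <<'E'
from kin import *
P=[0,.2565,.5971,.1179,.3843,.3354,.0596,1]
lo=np.array([-2.91,-.82,.22,-1.22,.12,-3.08]);hi=np.array([2.91,2.16,2.67,4.37,2.79,3.08])
vm=.7*np.array([1.89,1.89,2.57,3.01,3.01,3.01])/8
# tool frame: y=B z ; find constant tool rot C: Rtool = B*Rz(j6)*C
qref=np.array([-.059,.304,1.953,.109,.298,-1.752])
def full(q):
    p,B=fk(q[:5],P);return p,B*R.from_euler("z",q[5])*C
C=R.identity()
Mref=np.array([[.8340,.5510,-.029],[.033,.003,.999],[.551,-.834,-.016]]);q1=np.array([-.043,.059,1.926,.048,.574,-1.68])
C=full(q1)[1].inv()*R.from_matrix(Mref)
def step(q,row,w):
    p,T=full(q);
    return solve(q,p+T.apply(np.array(row[:3])/1000),T*R.from_rotvec([0,row[3],0]),w)
def solve(q,pt,Rt,w):
    f=lambda x:np.concatenate([full(x)[0]-pt,w*(full(x)[1]*Rt.inv()).as_rotvec()])
    L=np.maximum(lo,q-vm);H=np.minimum(hi,q+vm)
    return least_squares(f,np.clip(q,L+1e-6,H-1e-6),bounds=(L,H),xtol=1e-9,ftol=1e-10).x
def run(q,rows,w):
    p,T=full(np.array(q,float)); q=np.array(q,float)
    for row in rows:q=step(q,row,w)
    return q
def info(q):
    p,T=full(q);u=T.as_matrix();return p.round(4),u[:,1].round(3),u[:,2].round(3),q.round(3)
if __name__=="__main__":
    for w in(.1,.2,.3,.5,1):
        print(w)
        print(*info(run([-.032,.521,.222,-.064,1.989,-1.652],[[-6,-13,55,0]]*6+[[52,10,23,0]]*3,w)))
        print(*info(run([.47,.61,.222,-.261,1.829,-1.256],[[45,13,27,0]]*2,w)))
        print(*info(run([.025,.176,2.298,-.544,.194,-1.07],[[-2,3,-35,0]]*2+[[-30,25,4,0]]*2,w)))
E
python3 sim.py
```

```text
0.1
[0.8371 0.4162 0.7646] [ 0.814  0.144 -0.562] [-0.124  0.989  0.075] [ 0.489  0.559  0.22  -0.262  1.417 -1.259]
[0.854  0.4187 0.6505] [ 0.696  0.085 -0.713] [-0.077  0.996  0.043] [ 0.48   0.65   0.22  -0.249  1.53  -1.237]
[ 0.3792 -0.0345  0.109 ] [ 0.332 -0.139 -0.933] [ 0.014  0.99  -0.142] [-0.179  0.341  2.349 -0.708  0.12  -1.07 ]
0.2
[0.8202 0.402  0.7263] [ 0.745  0.1   -0.66 ] [-0.089  0.995  0.05 ] [ 0.486  0.568  0.22  -0.263  1.537 -1.257]
[0.8434 0.4117 0.6377] [ 0.661  0.063 -0.748] [-0.063  0.998  0.028] [ 0.48   0.651  0.22  -0.252  1.582 -1.237]
[ 0.3826 -0.0317  0.1173] [ 0.353 -0.139 -0.925] [ 0.014  0.99  -0.143] [-0.17   0.319  2.349 -0.702  0.12  -1.07 ]
0.3
[0.8026 0.3878 0.689 ] [ 0.664  0.055 -0.746] [-0.059  0.998  0.021] [ 0.48   0.58   0.22  -0.262  1.65  -1.256]
[0.8328 0.4046 0.625 ] [ 0.624  0.042 -0.78 ] [-0.05   0.999  0.013] [ 0.479  0.654  0.22  -0.254  1.633 -1.237]
[ 0.3862 -0.0275  0.1269] [ 0.377 -0.137 -0.916] [ 0.014  0.99  -0.143] [-0.159  0.294  2.348 -0.693  0.12  -1.07 ]
0.5
[0.7789 0.3696 0.6426] [ 0.545 -0.004 -0.839] [-0.025  0.999 -0.021] [ 0.472  0.602  0.22  -0.261  1.79  -1.256]
[0.8186 0.3952 0.6084] [ 0.572  0.013 -0.82 ] [-0.034  0.999 -0.008] [ 0.477  0.658  0.22  -0.257  1.699 -1.237]
[ 0.3914 -0.0175  0.1423] [ 0.416 -0.13  -0.9  ] [ 0.012  0.99  -0.138] [-0.133  0.254  2.348 -0.672  0.12  -1.07 ]
1
[0.7599 0.3558 0.6085] [ 0.442 -0.051 -0.896] [-0.004  0.998 -0.058] [ 0.464  0.623  0.22  -0.26   1.894 -1.257]
[0.8069 0.3876 0.5949] [ 0.527 -0.011 -0.85 ] [-0.022  0.999 -0.027] [ 0.476  0.663  0.22  -0.259  1.753 -1.238]
[ 0.3959 -0.0021  0.1597] [ 0.457 -0.108 -0.883] [ 0.002  0.993 -0.12 ] [-0.105  0.206  2.346 -0.525  0.12  -1.195]
```

```bash
nproc; cat > search.py <<'E'
from sim import *
import sys,time
from multiprocessing import Pool
Q0=np.array([-.07,.228,2.351,-.646,.122,-1.008])
def roll(seed):
    g=np.random.default_rng(seed);q=Q0.copy();segs=[];best=None
    for s in range(3):
        d=g.normal(size=3);d/=np.linalg.norm(d);n=int(g.integers(3,8));segs.append((d.round(2),n))
        for i in range(n):
            p,T=full(q);q=step(q,[*(T.inv().apply(d)*50),0],.65)
            p,T=full(q)
            if p[2]<.08 or p[0]>.5 or np.hypot(*p[:2])<.25 or abs(p[1])>.6 or (p[2]>.7): return best or (9,)
            u=T.as_matrix()[:,1];c=max(0,u[0]-.3)+max(0,.03-u[0])+abs(u[1])
            if best is None or c<best[0]:best=(c,[*segs[:-1],(segs[-1][0],i+1)],u.round(3),p.round(3),q.round(2))
    return best
if __name__=="__main__":
    t=time.time()
    with Pool() as P_:
        res=[]
        for b in P_.imap_unordered(roll,range(int(sys.argv[1])),chunksize=4):
            res.append(b)
            if time.time()-t>240:break
        P_.terminate()
    res=[b for b in res if len(b)>1];res.sort(key=lambda b:b[0]);print(len(res))
    for b in res[:6]:print(b)
E
OMP_NUM_THREADS=1 timeout 300 python3 search.py 4000
```

```text
4
4000
(np.float64(0.01836638907081184), [(array([-0.43, -0.66,  0.61]), 5), (array([ 0.1 ,  0.08, -0.99]), 5), (array([-0.31,  0.25, -0.92]), 6)], array([ 0.238, -0.018, -0.971]), array([ 0.301, -0.065,  0.081]), array([-0.52,  0.39,  2.47,  1.03,  0.12, -3.08]))
(np.float64(0.03195950133599634), [(array([-0.31, -0.65, -0.69]), 6), (array([-0.18,  0.96, -0.22]), 6)], array([ 0.248, -0.032, -0.968]), array([0.316, 0.086, 0.094]), array([ 0.16,  0.34,  2.39, -0.41,  0.18, -1.01]))
(np.float64(0.05073914798782153), [(array([-0.51, -0.57, -0.65]), 4), (array([-0.06,  0.83, -0.55]), 4)], array([ 0.288, -0.051, -0.956]), array([0.328, 0.053, 0.101]), array([ 0.05,  0.33,  2.41, -0.52,  0.13, -1.01]))
(np.float64(0.05221914969842528), [(array([-0.57, -0.5 , -0.66]), 5), (array([ 0.29,  0.95, -0.13]), 7), (array([-0.7 ,  0.68,  0.22]), 7)], array([ 0.315, -0.038, -0.948]), array([0.143, 0.433, 0.185]), array([ 1.35,  0.34,  1.85, -0.39,  0.97,  0.01]))
(np.float64(0.052322800200791775), [(array([-0.83, -0.42, -0.37]), 3), (array([ 0.01,  0.6 , -0.8 ]), 5)], array([ 0.295, -0.052, -0.954]), array([0.311, 0.085, 0.098]), array([ 0.19,  0.34,  2.43, -0.92,  0.14, -0.48]))
(np.float64(0.05891720948253326), [(array([ 0.21, -0.95, -0.25]), 4), (array([-0.79,  0.07, -0.61]), 6), (array([-0.05,  1.  , -0.01]), 3)], array([ 0.27 , -0.059, -0.961]), array([ 0.255, -0.021,  0.119]), array([-0.38,  0.2 ,  2.56,  0.38,  0.12, -2.29]))
```

```bash
python3 - <<'E'
from search import *
q=Q0.copy();rows=[]
for d,n in[((-.31,-.65,-.69),6),((-.18,.96,-.22),6)]:
    for i in range(n):
        p,T=full(q);row=[*np.round(T.inv().apply(d)*50),0];rows.append(row);q=step(q,row,.65);p,T=full(q);print(row,p.round(3),T.as_matrix()[:,1].round(3),q.round(2))
for w in(.5,.8):print(info(run(Q0,rows,w)))
from h import atz
print(atz("top",(447,325),.064))
E
```

```text
[np.float64(-30.0), np.float64(27.0), np.float64(-29.0), 0] [ 0.384 -0.016  0.145] [ 0.414 -0.115 -0.903] [-0.15  0.23  2.36 -0.45  0.12 -1.27]
[np.float64(-29.0), np.float64(28.0), np.float64(-29.0), 0] [ 0.377 -0.041  0.138] [ 0.387 -0.125 -0.913] [-0.24  0.25  2.36 -0.26  0.12 -1.53]
[np.float64(-28.0), np.float64(30.0), np.float64(-29.0), 0] [ 0.372 -0.067  0.13 ] [ 0.36  -0.133 -0.923] [-0.33  0.27  2.36 -0.08  0.12 -1.8 ]
[np.float64(-27.0), np.float64(31.0), np.float64(-29.0), 0] [ 0.367 -0.096  0.119] [ 0.334 -0.137 -0.933] [-0.42  0.3   2.35  0.09  0.12 -2.06]
[np.float64(-26.0), np.float64(31.0), np.float64(-28.0), 0] [ 0.361 -0.125  0.107] [ 0.309 -0.139 -0.941] [-0.52  0.34  2.34  0.27  0.12 -2.32]
[np.float64(-25.0), np.float64(32.0), np.float64(-28.0), 0] [ 0.356 -0.157  0.093] [ 0.286 -0.138 -0.948] [-0.61  0.39  2.33  0.45  0.12 -2.59]
[np.float64(-12.0), np.float64(1.0), np.float64(49.0), 0] [ 0.35  -0.116  0.097] [ 0.28  -0.119 -0.953] [-0.51  0.36  2.36  0.28  0.12 -2.32]
[np.float64(-12.0), np.float64(2.0), np.float64(48.0), 0] [ 0.343 -0.075  0.099] [ 0.275 -0.10
[... 258 characters left out ...]
03 0.098] [ 0.266 -0.061 -0.962] [-0.15  0.33  2.42 -0.18  0.12 -1.53]
[np.float64(-12.0), np.float64(5.0), np.float64(48.0), 0] [0.322 0.043 0.096] [ 0.258 -0.043 -0.965] [-0.01  0.34  2.41 -0.3   0.14 -1.27]
[np.float64(-12.0), np.float64(6.0), np.float64(48.0), 0] [0.317 0.087 0.094] [ 0.249 -0.031 -0.968] [ 0.16  0.35  2.39 -0.41  0.18 -1.01]
(array([0.3025, 0.0956, 0.0615]), array([ 0.173, -0.021, -0.985]), array([ 0.018,  1.   , -0.018]), array([ 0.171,  0.451,  2.397, -0.383,  0.136, -1.008]))
(array([0.3237, 0.0761, 0.1168]), array([ 0.301, -0.044, -0.953]), array([ 0.012,  0.999, -0.042]), array([ 0.137,  0.272,  2.39 , -0.441,  0.2  , -1.008]))
[ 0.41216917 -0.29112244  0.064     ]
```

Emit:
servo_tool --motion '[-30,27,-29,0,-29,28,-29,0,-28,30,-29,0,-27,31,-29,0,-26,31,-28,0,-25,32,-28,0]'

```text
t: 21.7
tcp_pos: [0.3662, -0.0586, 0.1208]
tcp_rot: [-1.621, -0.294, -0.298]
force: [0.2, 0.0, 0.4]
opening: 0.0514
```

```bash
python3 st.py
```

```text
21.7 [ 0.3662 -0.0586  0.1208] [-0.388  0.29   2.383  0.663  0.12  -2.602] [0.2 0.  0.4] 0.0514
[[ 0.931  0.365  0.015]
 [ 0.011 -0.069  0.998]
 [ 0.365 -0.929 -0.069]]
lean 21.79 az -10.79 jaw [ 0.0152  0.9975 -0.0687]
```

```bash
python3 - <<'E'
from search import *
Q0=np.array([-.388,.29,2.383,.663,.12,-2.602])
best=[]
for dx in(-.6,-.4,-.2):
  for dz in(-.9,-.6,-.3):
    d=np.array([dx,1,dz]);d/=np.linalg.norm(d);q=Q0.copy();rows=[]
    for i in range(7):
        p,T=full(q);row=[*np.round(T.inv().apply(d)*50),0];rows.append(row);q=step(q,row,.65)
        p,T=full(q);u=T.as_matrix()[:,1]
        print(dx,dz,i,p.round(3),u.round(3),q.round(2)) if i in(3,5,6) else 0
    print(rows[0],rows[-1])
E
```

```text
-0.6 -0.9 3 [0.313 0.054 0.107] [ 0.284 -0.008 -0.959] [-0.01  0.29  2.44 -0.04  0.12 -1.55]
-0.6 -0.9 5 [0.289 0.114 0.091] [ 0.243  0.015 -0.97 ] [ 0.23  0.35  2.44 -0.34  0.12 -1.02]
-0.6 -0.9 6 [0.278 0.147 0.08 ] [ 0.222  0.023 -0.975] [ 0.36  0.39  2.43 -0.48  0.12 -0.76]
[np.float64(-30.0), np.float64(19.0), np.float64(36.0), 0] [np.float64(-27.0), np.float64(25.0), np.float64(34.0), 0]
-0.6 -0.6 3 [0.293 0.062 0.119] [ 0.304  0.001 -0.953] [ 0.01  0.24  2.48 -0.02  0.12 -1.55]
-0.6 -0.6 5 [0.261 0.121 0.11 ] [ 0.27   0.037 -0.962] [ 0.27  0.27  2.49 -0.31  0.12 -1.02]
-0.6 -0.6 6 [0.245 0.153 0.103] [ 0.251  0.05  -0.967] [ 0.42  0.29  2.48 -0.43  0.13 -0.76]
[np.float64(-29.0), np.float64(10.0), np.float64(39.0), 0] [np.float64(-28.0), np.float64(17.0), np.float64(38.0), 0]
-0.6 -0.3 3 [0.276 0.067 0.131] [ 0.329  0.009 -0.944] [ 0.03  0.18  2.51 -0.01  0.12 -1.55]
-0.6 -0.3 5 [0.237 0.123 0.129] [ 0.304  0.054 -0.951] [ 0.31  0.16  2.52 -0.28  0.15 -1.02]
-0.6 -0.3 6 [0.22  0.153 0.128] [ 0.288  0.069 -0.955] [ 0.47  0.17  2.5  -0.39  0.19 -0.76]
[np.float64(-27.0), np.floa
[... 1769 characters left out ...]

-0.2 -0.6 5 [0.35  0.151 0.076] [ 0.27   0.042 -0.962] [ 0.28  0.43  2.32 -0.3   0.12 -1.02]
-0.2 -0.6 6 [0.348 0.192 0.059] [ 0.256  0.051 -0.965] [ 0.4   0.49  2.28 -0.45  0.12 -0.76]
[np.float64(-17.0), np.float64(18.0), np.float64(44.0), 0] [np.float64(-14.0), np.float64(24.0), np.float64(42.0), 0]
-0.2 -0.3 3 [0.339 0.084 0.116] [ 0.331  0.027 -0.943] [ 0.07  0.29  2.4   0.03  0.12 -1.55]
-0.2 -0.3 5 [0.329 0.161 0.104] [ 0.307  0.066 -0.949] [ 0.32  0.34  2.35 -0.26  0.14 -1.02]
-0.2 -0.3 6 [0.325 0.205 0.096] [ 0.295  0.075 -0.953] [ 0.46  0.37  2.31 -0.4   0.17 -0.76]
[np.float64(-13.0), np.float64(6.0), np.float64(48.0), 0] [np.float64(-12.0), np.float64(14.0), np.float64(47.0), 0]
```

Emit:
servo_tool --motion '[-25,22,38,0,-25,23,37,0,-24,24,37,0,-23,25,36,0,-23,26,36,0,-22,27,36,0]'

```text
t: 22.45
tcp_pos: [0.3456, 0.0293, 0.0936]
tcp_rot: [-1.632, -0.223, -0.235]
force: [0.4, -0.4, 0.1]
opening: 0.051
```

```bash
python3 st.py
```

```text
22.45 [0.3456 0.0293 0.0936] [-0.023  0.363  2.389 -0.594  0.12  -1.004] [ 0.4 -0.4  0.1] 0.051
[[ 0.959  0.284  0.018]
 [ 0.003 -0.073  0.997]
 [ 0.285 -0.956 -0.071]]
lean 17.07 az -14.49 jaw [ 0.0185  0.9973 -0.0711]
```

```bash
sed -i 's/^Q0=.*/Q0=np.array([-.023,.363,2.389,-.594,.12,-1.004])/; s/p\[2\]<.08/p[2]<.06/; s/time.time()-t>240/time.time()-t>150/; s/range(3):/range(2):/' search.py; OMP_NUM_THREADS=1 timeout 300 python3 search.py 4000
```

```text
4000
(np.float64(0.03159208786422146), [(array([-0.73,  0.67, -0.12]), 6), (array([-0.  ,  0.7 ,  0.72]), 6)], array([ 0.261, -0.032, -0.965]), array([0.16 , 0.398, 0.277]), array([ 1.25,  0.16,  1.78, -0.28,  1.17, -0.21]))
(np.float64(0.03736567701091853), [(array([-0.68,  0.72, -0.17]), 7), (array([ 0.55, -0.11,  0.83]), 1)], array([ 0.256, -0.037, -0.966]), array([0.167, 0.24 , 0.09 ]), array([ 1.03,  0.37,  2.37, -0.69,  0.39,  0.1 ]))
(np.float64(0.03822524798675969), [(array([-0.73,  0.67,  0.13]), 4), (array([-0.67,  0.73, -0.14]), 6)], array([ 0.253, -0.038, -0.967]), array([0.04 , 0.34 , 0.081]), array([ 1.53,  0.44,  2.16, -0.46,  0.61,  0.35]))
(np.float64(0.03825492254111462), [(array([-0.73,  0.67, -0.1 ]), 6)], array([ 0.245, -0.038, -0.969]), array([0.162, 0.196, 0.084]), array([ 0.94,  0.38,  2.48, -0.93,  0.28,  0.27]))
(np.float64(0.03928830550621115), [(array([-0.7 ,  0.71, -0.08]), 3), (array([-0.74,  0.63, -0.23]), 4)], array([ 0.239, -0.039, -0.97 ]), array([0.132, 0.225, 0.06 ]), array([ 1.11,  0.48,  2.46, -1.08,  0.26,  0.6 ]))
(np.float64(0.04003592979514259), [(array([-0.73,  0.68, -0.11]), 5), (array([-0.56,  0.77, -0.31]), 1)], array([ 0.247, -0.04 , -0.968]), array([0.169, 0.204, 0.073]), array([ 0.94,  0.43,  2.47, -1.07,  0.26,  0.41]))
```

```bash
python3 - <<'E'
from ik import *
for u in([.284,-.073,-.956],[.26,-.02,-.965],[.26,.02,-.965]):
  for p in([.371,.271,.012],[.385,.25,.012],[.40,.25,.012],[.385,.23,.012],[.42,.27,.012],[.43,.25,.012]):
    b=ik(np.array(p),np.array(u));print(u,p,[ (float(x[0]),[float(v) for v in x[1]]) for x in b if x[1][3]<2][:1])
E
```

```text
[0.284, -0.073, -0.956] [0.371, 0.271, 0.012] [(0.0, [0.67, 0.65, 2.1, -0.85, 0.32])]
[0.284, -0.073, -0.956] [0.385, 0.25, 0.012] [(0.0, [0.61, 0.65, 2.11, -0.89, 0.29])]
[0.284, -0.073, -0.956] [0.4, 0.25, 0.012] [(0.0, [0.59, 0.65, 2.08, -0.83, 0.3])]
[0.284, -0.073, -0.956] [0.385, 0.23, 0.012] [(0.0, [0.57, 0.64, 2.14, -0.98, 0.26])]
[0.284, -0.073, -0.956] [0.42, 0.27, 0.012] [(0.0, [0.6, 0.66, 2.01, -0.7, 0.35])]
[0.284, -0.073, -0.956] [0.43, 0.25, 0.012] [(0.0, [0.55, 0.66, 2.03, -0.72, 0.32])]
[0.26, -0.02, -0.965] [0.371, 0.271, 0.012] [(0.0004, [0.62, 0.64, 2.11, -0.75, 0.25])]
[0.26, -0.02, -0.965] [0.385, 0.25, 0.012] [(0.0004, [0.56, 0.64, 2.12, -0.76, 0.23])]
[0.26, -0.02, -0.965] [0.4, 0.25, 0.012] [(0.0004, [0.54, 0.64, 2.1, -0.68, 0.24])]
[0.26, -0.02, -0.965] [0.385, 0.23, 0.012] [(0.0004, [0.51, 0.64, 2.16, -0.85, 0.2])]
[0.26, -0.02, -0.965] [0.42, 0.27, 0.012] [(0.0004, [0.56, 0.65, 2.03, -0.56, 0.29])]
[0.26, -0.02, -0.965] [0.43, 0.25, 0.012] [(0.0004, [0.5, 0.65, 2.04, -0.56, 0.27])]
[0.26, 0.02, -0.965] [0.371, 0.271, 0.012] [(0.0004, [0.6, 0.64, 2.14, -0.76, 0.19])]
[0.26, 0.02, -0.965] [0.385, 0.25, 0.012] [(0.0004, [0.53, 0.64, 2.15, -0.75, 0.17])]
[0.26, 0.02, -0.965] [0.4, 0.25, 0.012] [(0.0004, [0.51, 0.64, 2.12, -0.64, 0.18])]
[0.26, 0.02, -0.965] [0.385, 0.23, 0.012] [(0.0004, [0.48, 0.63, 2.18, -0.87, 0.14])]
[0.26, 0.02, -0.965] [0.42, 0.27, 0.012] [(0.0004, [0.53, 0.65, 2.05, -0.5, 0.24])]
[0.26, 0.02, -0.965] [0.43, 0.25, 0.012] [(0.0004, [0.47, 0.64, 2.06, -0.48, 0.22])]
```

```bash
python3 - <<'E'
from h import *
from scipy.optimize import least_squares
yaw=.022;c,s=np.cos(yaw),np.sin(yaw);t=np.linspace(0,2*np.pi,60)
def hull(p,n):
    P=[p+[c*a-s*.0125*np.cos(q),s*a+c*.0125*np.cos(q),.0125*np.sin(q)] for a in(-.012,.012) for q in t]
    h=cv2.convexHull(proj(n,np.array(P)).astype(np.float32));m=cv2.moments(h);return np.array([m["m10"]/m["m00"],m["m01"]/m["m00"]])
C={}
for n,f in(("scene","s10"),("top","t10")):
    im=cv2.imread(f"pics/{f}.png").astype(int);m=((im[...,0]>im[...,2]+60)&(im[...,0]>im[...,1]+40)).astype(np.uint8)
    k,l,st,ce=cv2.connectedComponentsWithStats(m)
    for i in range(1,k):
        if st[i,4]>15 and 250<ce[i][0]<350:print(n,st[i],ce[i]);C[n]=ce[i]
for n in C:print(n,least_squares(lambda p:hull(np.array([*p,.213]),n)-C[n],[.48,.036]).x)
print(least_squares(lambda p:np.concatenate([hull(p,n)-C[n] for n in C]),[.48,.036,.213]).x)
E
```

```text
scene [285 263  11  12  92] [290.05434783 268.38043478]
top [288 294  12  12 125] [293.304 299.4  ]
scene [0.48294149 0.03697005]
top [0.48165278 0.03647137]
[0.48148385 0.03626931 0.21519187]
```

Emit:
servo_tool --motion '[13,-44,0,-0.04,13,-44,0,0,13,-44,0,0,13,-44,0,0,27,8,0,0,27,8,0,0,27,8,0,0,27,8,0,0,0,0,0,0]'

```text
t: 23.58
tcp_pos: [0.4607, 0.0364, 0.2601]
tcp_rot: [-1.654, -0.239, -0.222]
force: [-0.4, 0.3, -0.5]
opening: 0.051
```

```bash
python3 st.py; python3 go.py "[.458,.041,.278]";python3 go.py "[.481,.0355,.202]"
```

```text
23.57 [0.4607 0.0364 0.2601] [ 0.021  0.114  1.894 -0.132  0.848 -1.487] [-0.4  0.3 -0.5] 0.051
[[ 0.958  0.286  0.003]
 [ 0.024 -0.093  0.995]
 [ 0.285 -0.954 -0.096]]
lean 17.49 az -17.93 jaw [ 0.0032  0.9954 -0.0956]
tool shift mm [  2.6 -18.3   2.9]
tool shift mm [ 2.8 61.3  4.7]
```

Emit:
servo_tool --motion '[3,6,4.5,-0.027,0,20,0,0,0,20,0,0,0,12,0,0,0,3,0,0,0,0,0,0]'

```text
t: 24.32
tcp_pos: [0.4791, 0.0361, 0.2006]
tcp_rot: [-1.657, -0.254, -0.199]
force: [-0.3, 0.0, 0.0]
opening: 0.051
```

```bash
python3 st.py; python3 go.py "[.481,.0352,.202]"
python3 - <<'E'
from h import *
a=vision.read_camera("scene");b=vision.read_camera("top")
cv2.imwrite("pics/s11.png",cv2.resize(a[220:310,250:370],(800,600),interpolation=cv2.INTER_CUBIC))
cv2.imwrite("pics/t11.png",cv2.resize(b[230:320,230:350],(800,600),interpolation=cv2.INTER_CUBIC))
E
```

```text
24.32 [0.4791 0.0361 0.2006] [ 0.019  0.233  1.947 -0.154  0.682 -1.481] [-0.3  0.   0. ] 0.051
[[ 0.959  0.282 -0.02 ]
 [ 0.048 -0.092  0.995]
 [ 0.279 -0.955 -0.101]]
lean 17.26 az -17.99 jaw [-0.0204  0.9946 -0.1015]
tool shift mm [ 2.2 -0.7 -1.1]
```

View pics/s11.png

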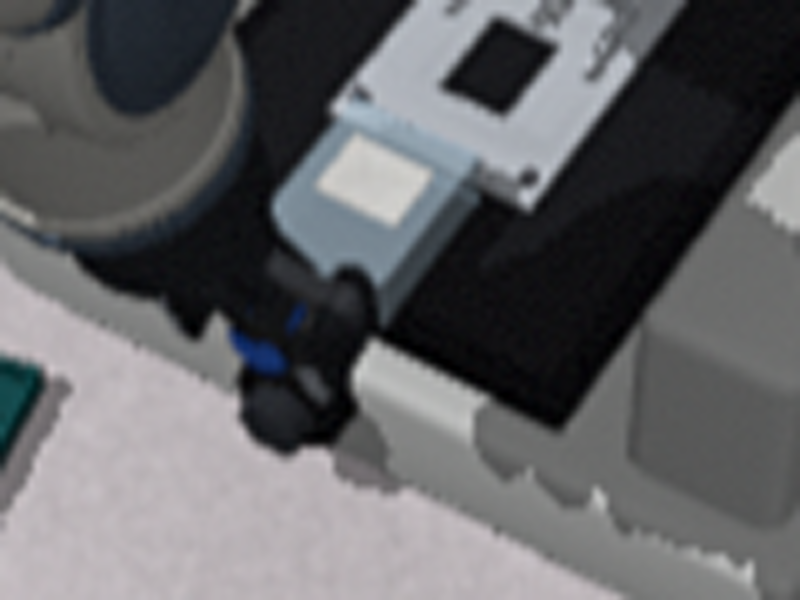

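View pics/t11.png

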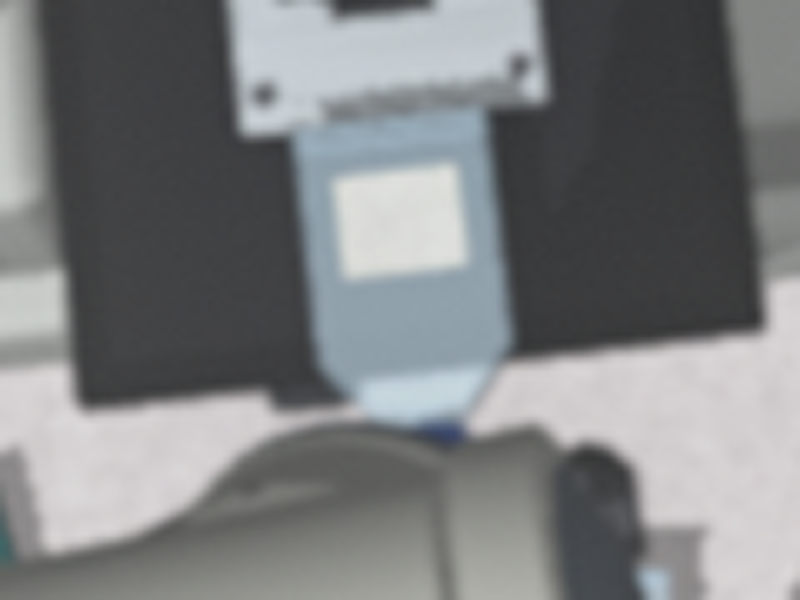

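Emit:
servo_tool --motion '[2,-1,-1,0,0,0,0,0,0,0,0,0,0,0,0,0,0,0,0,0,0,0,0,0]' --grip 0 --squeeze 60

```text
t: 25.18
tcp_pos: [0.4811, 0.0353, 0.2021]
tcp_rot: [-1.657, -0.254, -0.2]
force: [0.1, -0.7, 5.7]
opening: 0.0232
```

```bash
python3 st.py
python3 - <<'E'
from h import *
a=vision.read_camera("scene")
cv2.imwrite("pics/s12.png",cv2.resize(a[220:310,250:370],(800,600),interpolation=cv2.INTER_CUBIC))
E
```

```text
25.18 [0.4811 0.0353 0.2021] [ 0.017  0.233  1.941 -0.152  0.687 -1.485] [ 0.1 -0.7  5.7] 0.0232
[[ 0.959  0.283 -0.02 ]
 [ 0.048 -0.092  0.995]
 [ 0.279 -0.955 -0.101]]
lean 17.29 az -17.96 jaw [-0.0199  0.9947 -0.1014]
```

View pics/s12.png

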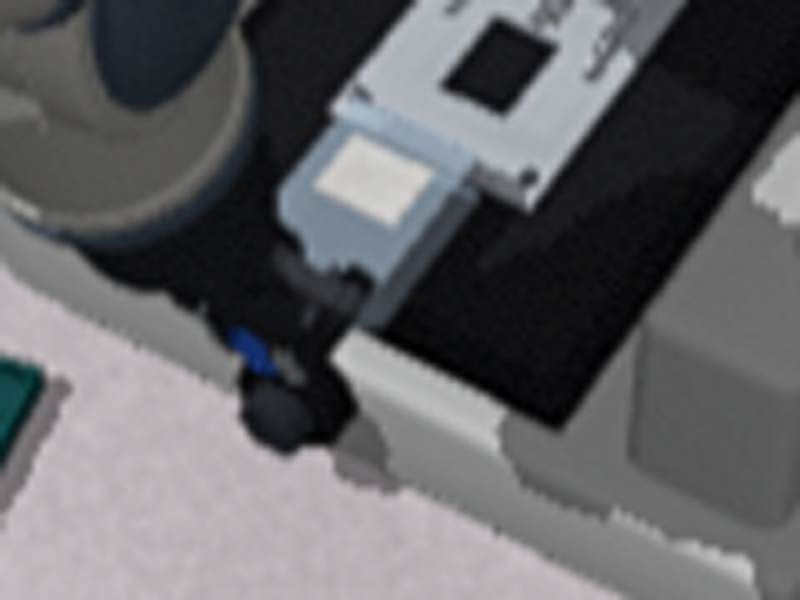

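Emit:
servo_tool --motion '[1.4,-4.8,-0.5,0,1.4,-4.8,-0.5,0,2.8,-9.6,-1,0,2.8,-9.6,-1,0,0,0,0,0]'

```text
t: 25.85
tcp_pos: [0.4813, 0.0354, 0.2331]
tcp_rot: [-1.657, -0.255, -0.201]
force: [0.3, -0.8, 0.2]
opening: 0.0228
```

```bash
python3 st.py
python3 - <<'E'
from h import *
a=vision.read_camera("scene")
cv2.imwrite("pics/s13.png",cv2.resize(a[220:310,250:370],(800,600),interpolation=cv2.INTER_CUBIC))
E
```

```text
25.85 [0.4813 0.0354 0.2331] [ 0.017  0.184  1.896 -0.137  0.779 -1.504] [ 0.3 -0.8  0.2] 0.0228
[[ 0.959  0.284 -0.02 ]
 [ 0.048 -0.092  0.995]
 [ 0.28  -0.955 -0.101]]
lean 17.35 az -17.87 jaw [-0.0198  0.9947 -0.1013]
```

View pics/s13.png

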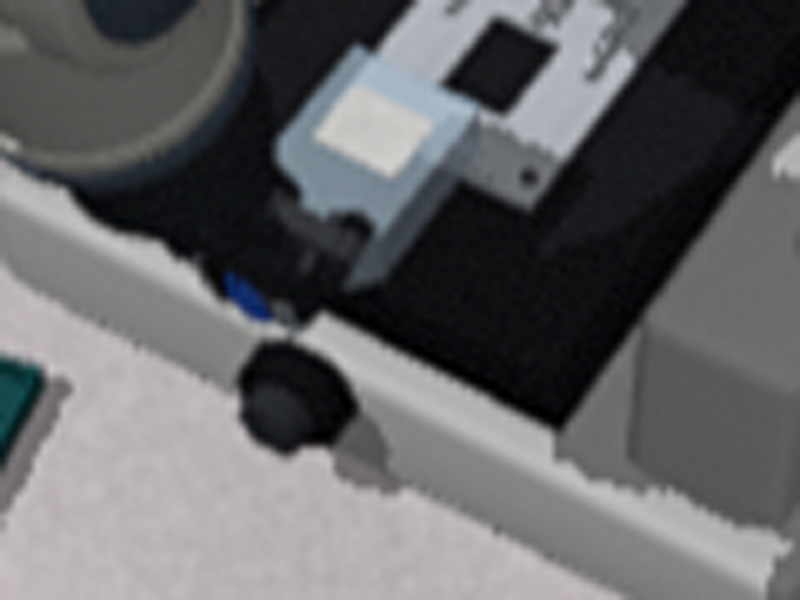

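Emit:
servo_tool --motion '[-14,-6,5,0,-28,-12,10,0,-28,-12,14,0,-14,-7,20,0,-1,-3,25,0,-1,-3,25,0,-1,-3,25,0,-1,-3,25,0,-1,-3,25,0,-1,-3,25,0,-1,-3,20,0,-1,-2,14,0,0,0,0,0]'

```text
t: 27.52
tcp_pos: [0.3705, 0.2686, 0.2399]
tcp_rot: [-1.657, -0.255, -0.198]
force: [0.5, 0.7, -0.1]
opening: 0.0227
```

```bash
python3 st.py;python3 go.py "[.375,.268,.03]"
python3 - <<'E'
from h import *
a=vision.read_camera("scene");b=vision.read_camera("top")
cv2.imwrite("pics/s14.png",cv2.resize(a[180:360,120:360],(800,600),interpolation=cv2.INTER_CUBIC))
cv2.imwrite("pics/t14.png",cv2.resize(b[240:420,100:340],(800,600),interpolation=cv2.INTER_CUBIC))
E
```

```text
27.52 [0.3705 0.2686 0.2399] [ 0.679  0.195  1.854 -0.311  0.947 -0.764] [ 0.5  0.7 -0.1] 0.0227
[[ 0.959  0.282 -0.021]
 [ 0.049 -0.091  0.995]
 [ 0.278 -0.955 -0.102]]
lean 17.24 az -17.98 jaw [-0.0212  0.9946 -0.1015]
tool shift mm [-54.1 201.9  20.6]
```

View pics/s14.png

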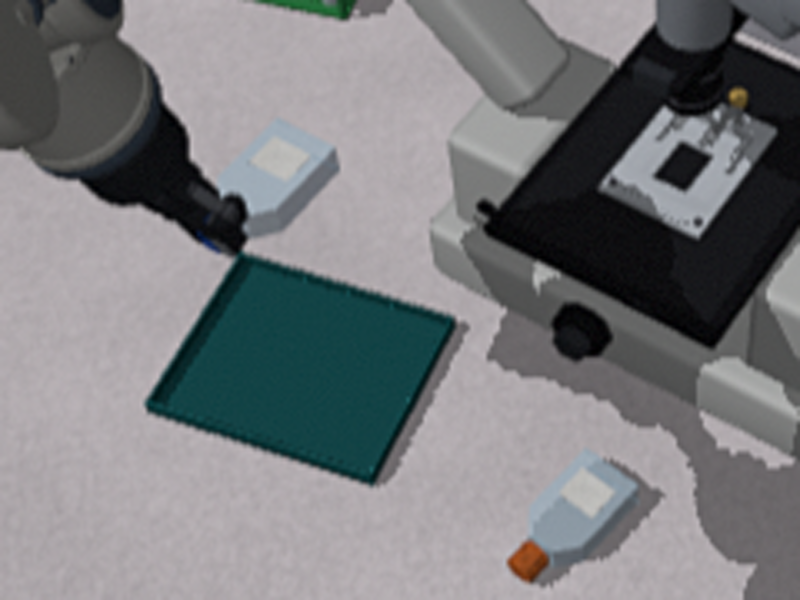

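View pics/t14.png

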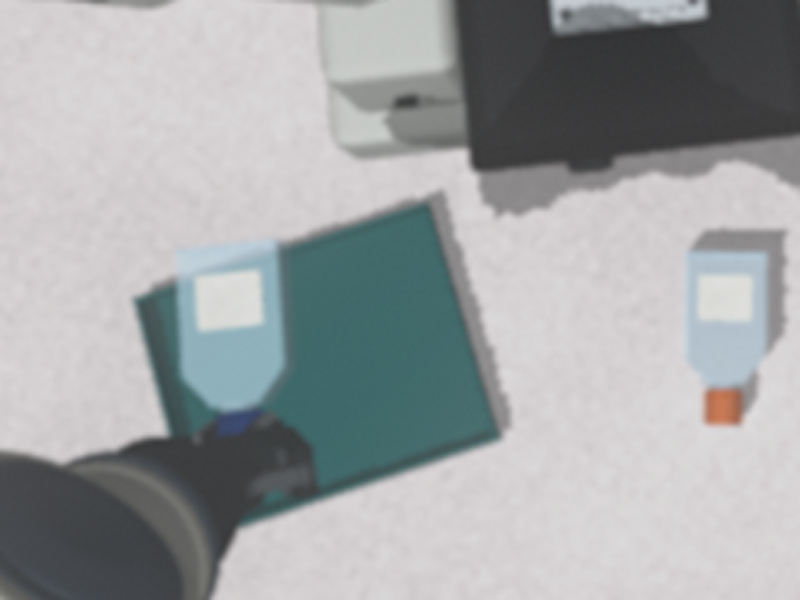

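Emit:
servo_tool --motion '[-4,15,1,0,-9,30,3,0,-10,35,3.5,0,-10,35,3.5,0,-10,33,3.5,0,-9,30,3,0,-5,15,1.5,0,-3,8,1,0,0,0,0,0]'

```text
t: 28.75
tcp_pos: [0.3696, 0.2661, 0.0291]
tcp_rot: [-1.658, -0.253, -0.199]
force: [1.7, 0.3, -1.0]
opening: 0.0229
```

```bash
python3 st.py;python3 go.py "[.367,.268,.015]"
python3 - <<'E'
from h import *
a=vision.read_camera("scene");b=vision.read_camera("top")
cv2.imwrite("pics/s15.png",cv2.resize(a[240:345,140:280],(800,600),interpolation=cv2.INTER_CUBIC))
cv2.imwrite("pics/t15.png",cv2.resize(b[285:405,120:280],(800,600),interpolation=cv2.INTER_CUBIC))
E
```

```text
28.75 [0.3696 0.2661 0.0291] [ 0.676  0.607  2.086 -0.745  0.374 -0.241] [ 1.7  0.3 -1. ] 0.0229
[[ 0.96   0.281 -0.019]
 [ 0.047 -0.093  0.995]
 [ 0.278 -0.955 -0.102]]
lean 17.21 az -18.23 jaw [-0.0194  0.9946 -0.1021]
tool shift mm [-6.3 12.5  3.4]
```

View pics/s15.png

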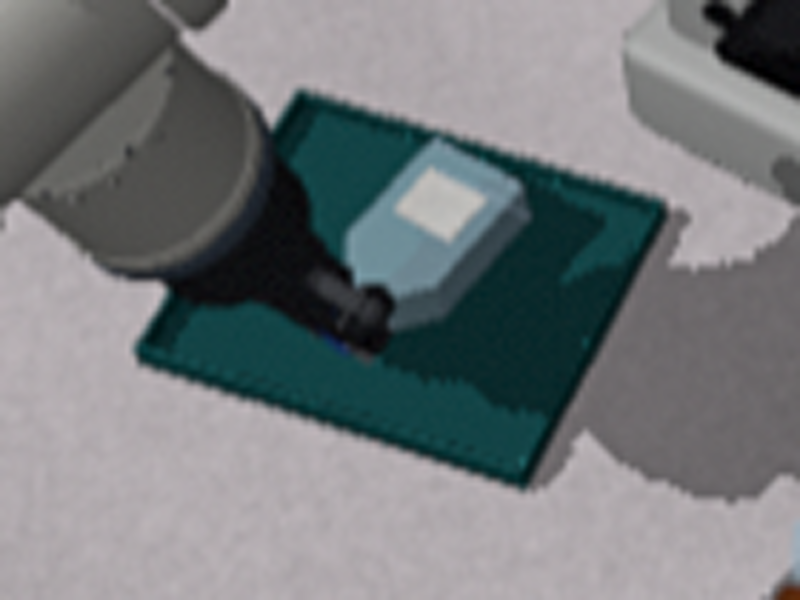

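View pics/t15.png

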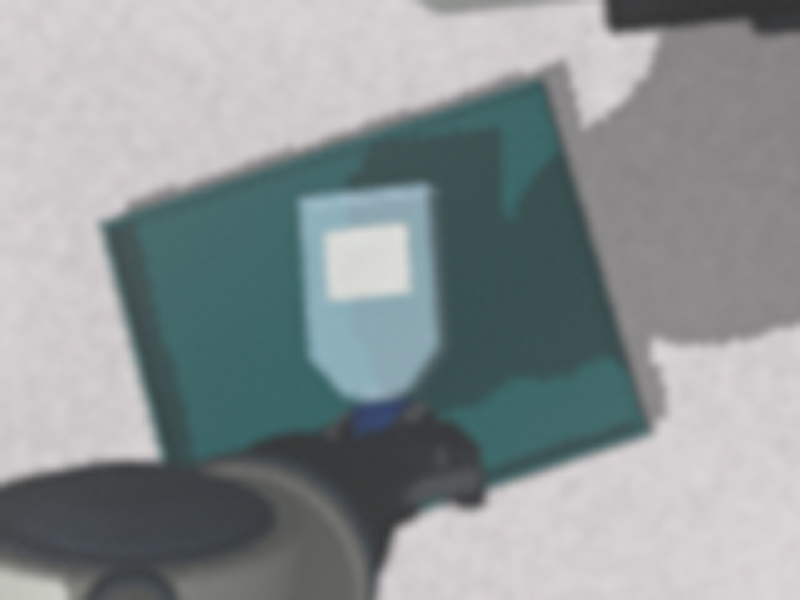

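Emit:
servo_tool --motion '[-2.2,4,0.5,0,-2.2,4,0.5,0,-1.6,3,0.4,0,-0.8,2,0.2,0,0,0,0,0]'

```text
t: 29.48
tcp_pos: [0.3668, 0.2669, 0.0148]
tcp_rot: [-1.657, -0.254, -0.199]
force: [-0.1, 0.3, -0.2]
opening: 0.0227
```

```bash
python3 st.py;python3 go.py "[.367,.266,.012]"
```

```text
29.48 [0.3668 0.2669 0.0148] [ 0.682  0.641  2.098 -0.834  0.343 -0.141] [-0.1  0.3 -0.2] 0.0227
[[ 0.959  0.282 -0.02 ]
 [ 0.048 -0.092  0.995]
 [ 0.278 -0.955 -0.101]]
lean 17.24 az -18.03 jaw [-0.0201  0.9946 -0.1014]
tool shift mm [-0.6  2.8 -0.7]
```

Lower the rest with a lighter squeeze so that it can settle flat.

Emit:
servo_tool --motion '[-0.3,1,0,0,-0.3,1,0.1,0,-0.3,1,0.1,0,0,0,0,0]' --squeeze 35

```text
t: 29.98
tcp_pos: [0.3668, 0.2668, 0.0118]
tcp_rot: [-1.657, -0.254, -0.199]
force: [-0.2, -0.1, 1.5]
opening: 0.0227
```

```bash
python3 st.py
```

```text
29.98 [0.3668 0.2668 0.0118] [ 0.681  0.648  2.1   -0.854  0.336 -0.12 ] [-0.2 -0.1  1.5] 0.0227
[[ 0.959  0.282 -0.02 ]
 [ 0.048 -0.092  0.995]
 [ 0.279 -0.955 -0.101]]
lean 17.25 az -17.99 jaw [-0.02    0.9947 -0.1013]
```

Emit:
servo_tool --motion '[-0.2,0.8,0,0,-0.2,0.8,0,0,0,0,0,0]' --squeeze 20

```text
t: 30.35
tcp_pos: [0.3665, 0.2667, 0.0109]
tcp_rot: [-1.656, -0.255, -0.199]
force: [-12.8, 3.1, 31.3]
opening: 0.023
```

```bash
python3 st.py
python3 - <<'E'
from h import *
a=vision.read_camera("scene")
cv2.imwrite("pics/s16.png",cv2.resize(a[240:345,140:280],(800,600),interpolation=cv2.INTER_CUBIC))
E
```

```text
30.35 [0.3665 0.2667 0.0109] [ 0.682  0.651  2.102 -0.864  0.333 -0.109] [-12.8   3.1  31.3] 0.023
[[ 0.959  0.283 -0.02 ]
 [ 0.048 -0.091  0.995]
 [ 0.279 -0.955 -0.101]]
lean 17.27 az -17.83 jaw [-0.0203  0.9947 -0.1007]
```

View pics/s16.png

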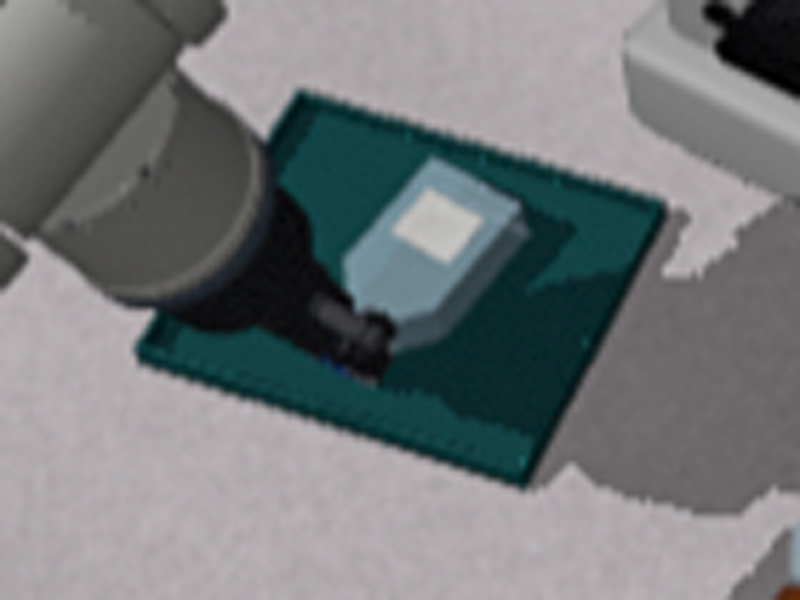

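Emit:
servo_tool --motion '[0.3,-1.1,-0.1,0,0,0,0,0]'

```text
t: 30.65
tcp_pos: [0.3668, 0.2668, 0.0116]
tcp_rot: [-1.656, -0.254, -0.199]
force: [-4.3, 0.7, 10.8]
opening: 0.0228
```

Emit:
servo_tool --motion '[0.2,-0.7,0,0,0,0,0,0]'

```text
t: 30.9
tcp_pos: [0.3669, 0.2668, 0.012]
tcp_rot: [-1.657, -0.254, -0.199]
force: [0.2, 0.6, -0.2]
opening: 0.0228
```

Emit:
servo_tool --motion '[0,0,0,0,0,-0.5,0,0,0,0,0,0]' --grip 0.5

```text
t: 31.28
tcp_pos: [0.3667, 0.2668, 0.0125]
tcp_rot: [-1.657, -0.254, -0.199]
force: [-1.4, -0.5, 0.6]
opening: 0.0427
```

```bash
python3 st.py
python3 - <<'E'
from h import *
a=vision.read_camera("scene")
cv2.imwrite("pics/s17.png",cv2.resize(a[240:345,140:280],(800,600),interpolation=cv2.INTER_CUBIC))
E
```

```text
31.27 [0.3667 0.2668 0.0125] [ 0.681  0.647  2.1   -0.849  0.338 -0.125] [-1.4 -0.5  0.6] 0.0427
[[ 0.959  0.282 -0.02 ]
 [ 0.048 -0.092  0.995]
 [ 0.279 -0.955 -0.101]]
lean 17.25 az -17.98 jaw [-0.02    0.9947 -0.1013]
```

View pics/s17.png

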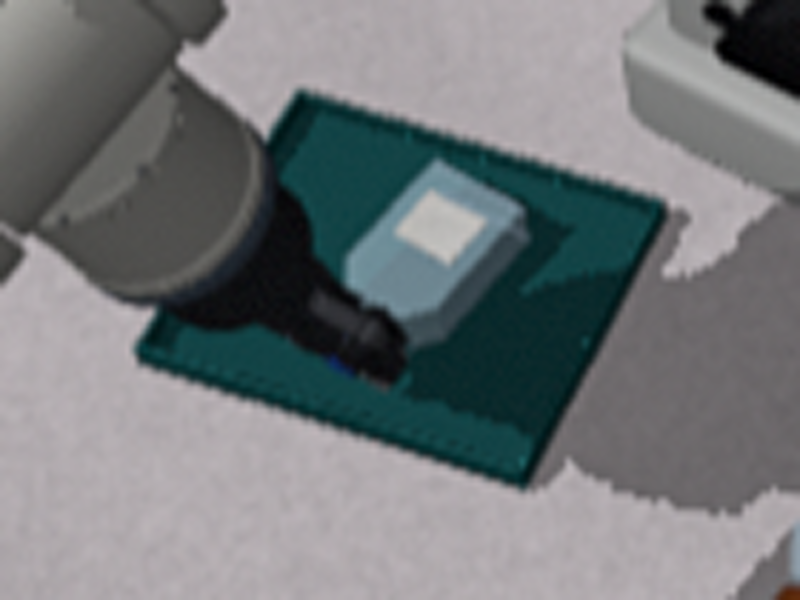

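Emit:
servo_tool --motion '[0,-6,0,0,0,-12,0,0,0,-25,0,0,0,-35,0,0,0,-40,0,0,0,-40,0,0,0,0,0,0,0,0,0,0]'

```text
t: 32.33
tcp_pos: [0.3219, 0.2812, 0.1633]
tcp_rot: [-1.656, -0.254, -0.199]
force: [0.6, -0.3, -0.8]
opening: 0.0427
```

```bash
python3 st.py
python3 - <<'E'
from h import *
a=vision.read_camera("scene");b=vision.read_camera("top")
cv2.imwrite("pics/s18.png",a)
cv2.imwrite("pics/s18c.png",cv2.resize(a[240:345,140:280],(800,600),interpolation=cv2.INTER_CUBIC))
cv2.imwrite("pics/t18c.png",cv2.resize(b[285:405,120:280],(800,600),interpolation=cv2.INTER_CUBIC))
cv2.imwrite("pics/t18.png",b)
E
```

```text
32.33 [0.3219 0.2812 0.1633] [ 0.786  0.295  2.006 -0.401  0.742 -0.536] [ 0.6 -0.3 -0.8] 0.0427
[[ 0.959  0.282 -0.02 ]
 [ 0.048 -0.091  0.995]
 [ 0.279 -0.955 -0.101]]
lean 17.23 az -17.92 jaw [-0.0203  0.9947 -0.101 ]
```

View pics/s18c.png

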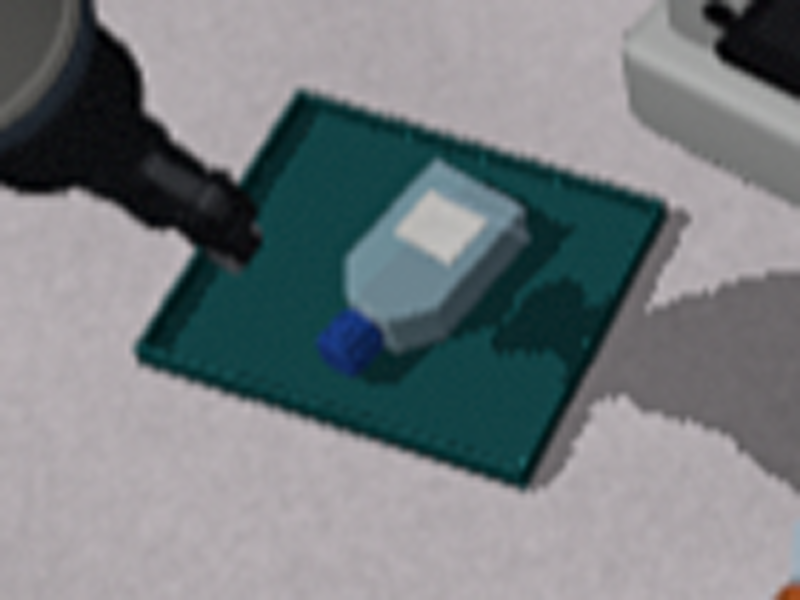

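View pics/t18c.png

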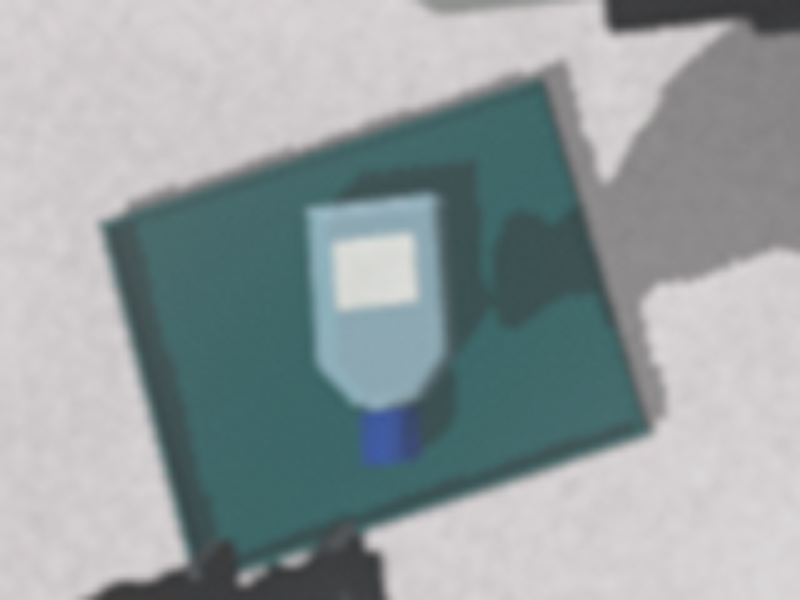

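View pics/t18.png

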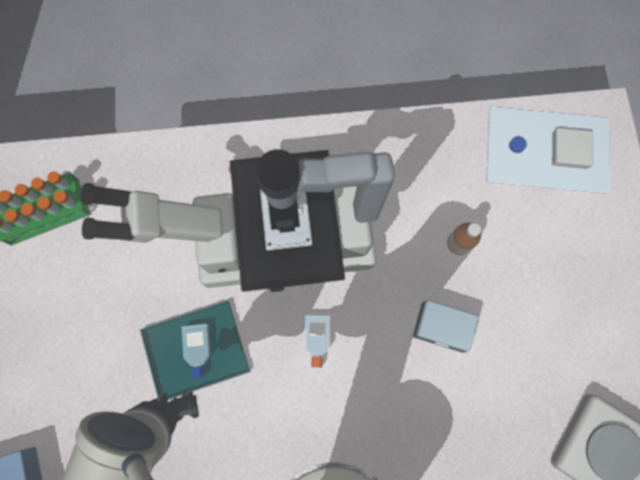

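The flask lies flat in the tray with margin on every side: body about (195,340), cap about (197,372) in the top view. The spare flask (317,340), tip box (447,325) and bottle (465,238) are where they were at the start. The arm is clear of everything, so I am handing in.

```bash
python3 - <<'E'
from bench import r
print(r.close_job())
E
```

```text
the job is handed in; nothing more can be done
None
```

The blue-capped flask is lying flat in the teal tray, clear of all four walls, and the job was handed in at about 32 s.

**How it went**
- **Lean:** the moves cannot tilt the gripper directly. I leaned it to about 34° by pushing the arm against its reach limits.
- **Extraction:** I gripped the cap, raised it about 8 mm over the sill and drew the flask low out from under both clips. The wrist force stayed around 3 N in each direction, and nothing met the condenser.
- **Extra set-down:** the tray floor was out of reach at that lean. I set the flask down flat on the bare front of the stage, let go, brought the gripper to about 17° and gripped the cap again. I then carried it over and set it down.

**Last checks**
- The final pictures show the flask lying flat and the gripper clear and touching nothing. By eye, the spare flask, tip box and bottle had not moved. I did not measure the flask's tilt in the tray.
- The flask tilted about 6 to 8° cap-up (estimated) while crossing the sill, and looked close to level during the carry.

**What did not go cleanly**
- A fingertip pressed the tray floor at the end, with the wrist force peaking at about 34 N. I backed off to zero before letting go.
- Joint 4 read -1.225 for a moment against its stated limit of -1.22, during the empty-handed re-orienting.

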